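Unload the sample cassette onto the drying rack

ROBOT

A 6-joint arm with a two-finger parallel gripper is mounted at the origin on the work surface. World frame = base frame: x ahead of the robot, y to its left, z up, the work surface at z = 0. Lengths are in mm, angles in rad, forces in N, time in s.
With the tool pointing down it reaches from about 325 to 925 mm from the base axis. Payload 3.1 kg.
Tool frame: the origin (TCP) lies on the centre line of the jaws, within the pads' length; the fingertips stand 17 mm ahead of it and the grasp point (between the pads) lies 2 mm behind it; z points along the fingers, y is the line along which they close (so a half turn about z gives the same grasp; the last joint's range is limited). The gripper opens to 85 mm and grips with 20 to 120 N. Pads are 22 mm wide; open, the fingers measure 114 mm over their backs; the gripper's body (76 mm by 85 mm) begins 54 mm behind the grasp point. The pads swing forward as they close: fully open they stand 13 mm farther back than shut.
Start: joints at [1.169, 0.217, 1.613, -0, 1.311, -0.112], TCP at [178.581, 598.956, 248.3] pointing down, gripper open.
Joint ranges: [-2.75, 2.75], [-0.78, 2.1], [0.31, 2.55], [-1.13, 4.27], [0.13, 2.63], [-2.58, 2.58]. Speed limits (rad/s): [2.79, 2.79, 3.14, 3.14, 3.14, 3.14].

INTERFACE

Orientations are given as a rotation vector (axis times angle).
In Python, from station import env gives the robot as it stands.
- The arm moves only by the shell command python3 drive.py 'ROWS' [OPENING] [FORCE]. ROWS is rows parted by semicolons, their numbers by spaces, 1 to 12 of them, each of 6 numbers: dx, dy, dz in mm, then a rotation vector rx, ry, rz in rad; each row is the pose to reach, as a shift and turn from the pose commanded when the command began, along the tool's axes at that moment; what a row does not reach only later rows make up. A row lasts 1/12 s, in which the tool goes at most 41.7 mm and 0.125 rad, less where a joint would pass 70% of its speed; a pose out of reach is approached as far as the arm can. OPENING is the finger opening in mm, set as the command begins (- or left out keeps the last). The fingers move at their own pace and stop on an object; FORCE is the grip in N (left out, the last holds). Time passes only in rows, so rows that do not move let the fingers close. It prints the time, the measured TCP pose, the force, the opening and the grip force at its end.
- env.state(): the state, without advancing time (a new reading comes with each control period).
- env.snapshot(name): name is "scene" or "top" or "wrist"; returns the picture (400x640x3 uint8, red, green, blue); there is no depth.
- env.camera_params(name): a dict with "fx", "fy", "cx", "cy" (pixels), "camera_from_world" (4x4, takes a point from world to camera coordinates). Camera axes: x right, y down, z forward; pixel columns grow to the right and rows downward; lengths in mm; the calibration is good to about 2 mm. A picture is of the moment at which its call begins: read the wrist's pose just before it. camera_params takes no time and is no camera call; for the wrist camera it gives the pose at the moment of the call.
- env.hand_in(): hands the job in; it is judged then, once.
The state is a dict: "time": time; "joints": joint angles; "joint_vel": joint speeds; "tau": joint torques, N m; "position": TCP position; "ee_rot": TCP orientation; "contact_force": force on the tool from outside, world axes, zero at the start; "ft_torque": the same for the moment, N m; "finger_gap": finger opening in mm; "grip_force": force on a finger pad.
Only numpy, scipy, OpenCV 4.12 (cv2) and the standard library are available. Lean on these libraries where they do the work, as an engineer would, in place of code of your own. Each camera call takes 0.05 s, during which the arm holds its last target. There are 200 camera calls.

TASK

Lever the cassette's clear cover up with the blade of the opener in the notch at its front (keep the fingers off the cassette until the cover has lifted well clear) and open it until it stands nearly upright, then lift the red-tongued clamp bar right up, slide each sample plate out from beneath it and the keeper towards the front, and lay every plate flat on the sloping face of the drying rack, side by side, each pointing straight up the slope and wholly above the ledge at its foot (resting against it will do). When all are out, swing the bar back down onto the empty bed and finish with the cover still standing open and the opener lying flat in the middle of its black mat, and leave the amber jar and the closed dish where they are.

Things in the scene. Friction and masses are not known exactly. Their poses are not given: they have to be found in the camera images.
- cassette: fixed sample cassette: grey base slab 235 x 290 x 20 mm, with a blue bed, clear cover and clamp bar on it. Origin: underside; x runs from its front (robot side, -x) to its back, y along its width, z up. Base top z = 20 mm, front edge x = -120 mm. Bed top z = 36 mm, bed front x = -21 mm; four lanes along x, 29 mm wide, at y = -90, -30, 30, 90 mm, between ribs 6 mm high
- keeper (a point): middle of the underside of the fixed metal keeper strip across the bed, 16 mm wide (cassette x = 4 to 20 mm), 3.5 mm above the plates' tops. Each plate's last 12 mm or so lie under it and its front 43 mm jut out free in front of the bed, 16 mm above the base, so a plate must slide some 20 mm or more to the front (-x) before it can be lifted
- cover (a joint): hinge angle of the clear cover (rad): 0 = closed, opens upwards and backwards to 1.6. A shell 215 x 278 x 60 mm, 0.2 kg, open below, hinge axis along cassette y at cassette x = 105, z = 22 mm. Stiff hinge: it stays where it is left; lifting the front edge takes about 2 to 3 N
- notch (a point): middle of the lower edge of the cover's front wall (4 mm thick; point at mid-thickness) in the red-marked pry notch, 100 mm wide; moves with the cover. Closed, it is at cassette x = -108, z = 29 mm, a gap of 9 mm above the base top. The plates begin about 44 mm behind it
- bar (a joint): hinge angle of the steel clamp bar (rad): 0 = down across the plates (about 1.5 mm above them), lifts upwards and backwards to 1.6. Hinge axis along cassette y at cassette x = 60, z = 49 mm. Stiff hinge: it stays where it is left; moving it takes about 2 N at the grip
- bar_grip (a point): point to grip on the bar's red tongue, 17 mm from its free end (moves with the bar): tongue 12 mm wide (y) x 12 mm high, 60 mm long, pointing to the cassette's front when down; this point is then at cassette x = -45, y = 0, z = 60 mm, 106 mm from the hinge axis. Pinched across its width it can turn between the pads while it swings
- rack_face: sloped top board of the fixed drying rack, 115 mm (x, up the slope) x 210 mm (y), white. Origin: centre of its upper face, z = outward normal, x = straight up the slope (25 degrees). The origin is 50 mm above the table. A green ledge 8 mm high stands at its low end (inner side at x = -57.5 mm); the low end faces the robot
- mat: fixed black tool mat 260 (x) x 140 (y) x 3 mm lying on the table, origin at the centre of its underside
- opener: loose flat opener, 80 g: orange handle 100 x 26 x 16 mm with a steel blade 75 x 20 x 2.5 mm. Origin: underside level of the handle, at the joint of handle and blade; x points along the blade (handle x = -100 to 0, blade x = 0 to 75 mm), blade mid-plane and handle centre at z = 8 mm. Centre of mass near x = -26 mm
- opener_mid (a point): point of the opener half way along its length: x = -12.5, y = 0, z = 8 mm in the opener's frame
- plate0: loose sample plate (fired clay tile with a dark patch of deposit), 80 (x) x 26 (y) x 8 mm, 40 g; origin: centre of its underside. At the start it lies in a cassette lane with x towards the back (no pose at the start: absent in this run)
- plate1: loose sample plate (fired clay tile with a dark patch of deposit), 80 (x) x 26 (y) x 8 mm, 40 g; origin: centre of its underside. At the start it lies in a cassette lane with x towards the back (no pose at the start: absent in this run)
- plate2: loose sample plate (fired clay tile with a dark patch of deposit), 80 (x) x 26 (y) x 8 mm, 40 g; origin: centre of its underside. At the start it lies in a cassette lane with x towards the back (no pose at the start: absent in this run)
- plate3: loose sample plate (fired clay tile with a dark patch of deposit), 80 (x) x 26 (y) x 8 mm, 40 g; origin: centre of its underside. At the start it lies in a cassette lane with x towards the back (no pose at the start: absent in this run)
- jar: bystander, leave alone: amber sample jar, radius 28, 70 mm high, stands in front of the cassette; origin: centre of its underside
- dish: bystander, leave alone: closed dish, radius 47, 19 mm high, in front of the cassette; origin: centre of its underside

How it is judged:
By the outcome, as a careful person would: the job done as asked, in the order asked, and still so for the second after the job is handed in, with the robot touching nothing.
Of plate0, plate1, plate2, plate3 only 2 to 4 are there at a start; the rules pass over those that are not, and their reading is None.
At some moment in a run one of opener may be knocked a few centimetres aside while the robot is not near it.
Once in a run the grip may slacken for a moment while it holds something.
It also fails if it takes over 210 s, if anything falls off the work surface, if the arm or the gripper's body presses on something with over 40 N, if the wrist force passes 120 N, or if a joint passes its speed limit or range.

## Working session

There is one attempt and no reset: what is moved stays moved. The work goes in short steps, Python scripts to look and compute and a shell command to move; the robot and the scene stay as the last step left them, time stands still between calls to the robot, and variables do not carry over. Pictures are saved under pics/ and viewed, at most 14 in all, crops included, and the job is handed in when it is done.

```bash
ls; mkdir -p pics; python3 - <<'E'
from station import env
import cv2,numpy as np
print(env.state())
for n in ("scene","top"):
    im=env.snapshot(n); cv2.imwrite(f"pics/{n}0.png",im[:,:,::-1])
    p=env.camera_params(n); print(n,p)
E
```

```text
drive.py
pics
station.py
{'time': 0.0, 'joints': array([ 1.16880971e+00,  2.17773358e-01,  1.61493093e+00,  1.88078307e-06,
        1.31129288e+00, -1.12197739e-01]), 'joint_vel': array([-0.00142508,  0.00060147, -0.00053175,  0.00041088,  0.0011407 ,
        0.00053161]), 'tau': array([ 1.85444456e-03, -3.96852064e+01, -3.03851295e+01, -8.28842394e-05,
        9.60722129e-03,  4.06696671e-06]), 'position': array([178.26613727, 598.23092767, 246.95798468]), 'ee_rot': array([-0.45352011, -3.10806345,  0.00365142]), 'contact_force': array([-0.22065065, -0.27906936, -0.26361173]), 'ft_torque': array([-0.05156538,  0.00753253,  0.00557618]), 'grip_force': 0.0, 'finger_gap': 85.17660313214863}
scene {'fx': 391.64069960547505, 'fy': 391.64069960547505, 'cx': 328.18469629227883, 'cy': 200.28734949780846, 'camera_from_world': array([[ 5.08783941e-01,  8.60726318e-01,  1.70031385e-02,
        -2.86356103e+02],
       [ 5.37027992e-01, -3.01882114e-01, -7.87697991e-01,
        -2.75528165e+02],
       [-6.72859448e-01,  4.09899250e-01, -6.15826898e-01,
         1.49781321e+03],
       [ 0.00000000e+00,  0.00000000e+00,  0.00000000e+00,
         1.00000000e+00]])}
top {'fx': 445.09805092859693, 'fy': 445.09805092859693, 'cx': 317.6780154788288, 'cy': 201.0763492140856, 'camera_from_world': array([[ 1.92787510e-02, -9.99813595e-01,  1.05161393e-03,
        -5.55107643e+01],
       [-9.84987607e-01, -1.91733165e-02, -1.71556984e-01,
         5.86845776e+02],
       [ 1.71545168e-01,  2.27157769e-03, -9.85173637e-01,
         1.04353356e+03],
       [ 0.00000000e+00,  0.00000000e+00,  0.00000000e+00,
         1.00000000e+00]])}
```
```bash
python3 - <<'E'
import cv2
for n in("scene","top"):
    im=cv2.imread(f"pics/{n}0.png"); cv2.imwrite(f"pics/{n}0b.png",cv2.resize(im,(800,500),interpolation=cv2.INTER_CUBIC))
E
```

View pics/scene0b.png

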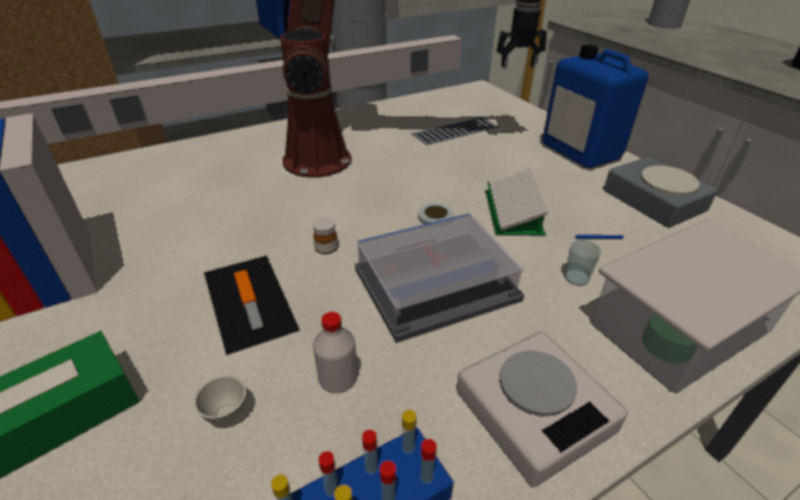

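View pics/top0b.png

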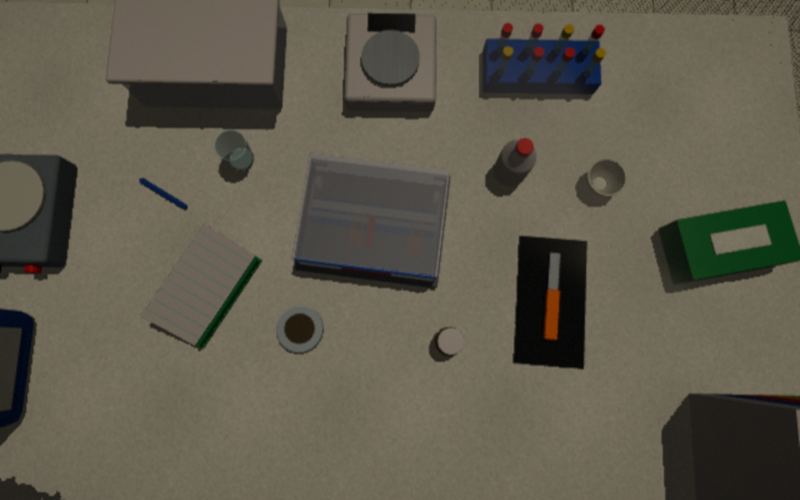

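```bash
cat > h.py <<'E'
import numpy as np,cv2
from station import env
from scipy.spatial.transform import Rotation as R
from scipy.optimize import least_squares
def cam(n):
    p=env.camera_params(n); return np.array([[p['fx'],0,p['cx']],[0,p['fy'],p['cy']],[0,0,1.]])@p['camera_from_world'][:3]
def proj(P,X):
    q=np.c_[np.atleast_2d(X),np.ones(len(np.atleast_2d(X)))]@P.T; return q[:,:2]/q[:,2:]
def tri(Ps,uv):
    A=np.vstack([r for P,(u,v) in zip(Ps,uv) for r in (u*P[2]-P[0],v*P[2]-P[1])])
    X=np.linalg.svd(A)[2][-1]; return X[:3]/X[3]
def onz(P,uv,z):
    A=np.array([r for r in (uv[0]*P[2]-P[0],uv[1]*P[2]-P[1])]); return np.r_[np.linalg.solve(A[:,:2],-(A[:,2]*z+A[:,3])),z]
def crop(im,c0,r0,w,h,k,step=10):
    o=cv2.resize(im[r0:r0+h,c0:c0+w],None,fx=k,fy=k,interpolation=cv2.INTER_CUBIC)
    for c in range(-(-c0//step)*step,c0+w,step):
        cv2.line(o,(int((c-c0+.5)*k),0),(int((c-c0+.5)*k),6),(0,255,0),1)
        if c%(2*step)==0: cv2.putText(o,str(c),(int((c-c0+.5)*k)-9,16),0,.33,(0,255,0),1)
    for r in range(-(-r0//step)*step,r0+h,step):
        cv2.line(o,(0,int((r-r0+.5)*k)),(6,int((r-r0+.5)*k)),(0,255,0),1)
        if r%(2*step)==0: cv2.putText(o,str(r),(8,int((r-r0+.5)*k)+4),0,.33,(0,255,0),1)
    return o
def pose():
    s=env.state(); return s['position'],R.from_rotvec(s['ee_rot']),s
E
python3 - <<'E'
import cv2,numpy as np
from h import *
t=cv2.imread("pics/top0.png");s=cv2.imread("pics/scene0.png")
a=np.hstack([crop(t,230,118,133,120,3),crop(s,280,168,140,120,2.85)])[:342] if 0 else None
A=crop(t,230,118,133,118,3);B=crop(s,280,168,145,105,2.75);C=crop(t,110,175,103,110,2.6);D=crop(t,402,180,75,120,2.4)
E_=crop(s,380,130,70,65,3.8)
W=np.zeros((600,800,3),np.uint8)
def put(I,x,y):
    h=min(I.shape[0],600-y);w=min(I.shape[1],800-x);W[y:y+h,x:x+w]=I[:h,:w]
put(A,0,0);put(B,401,0);put(D,0,356);put(C,182,356);put(E_,455,340)
cv2.imwrite("pics/mos.png",np.clip(W*1.5,0,255).astype(np.uint8))
hsv=lambda i:cv2.cvtColor(i,cv2.COLOR_BGR2HSV)
for n,i in(("top",t),("scene",s)):
    m=cv2.inRange(hsv(i),(5,180,90),(18,255,255));c=max(cv2.findContours(m,0,2)[0],key=cv2.contourArea);print(n,"orange",cv2.minAreaRect(c))
E
```

```text
top orange ((441.277587890625, 251.28103637695312), (9.630412101745605, 39.05014419555664), 3.3664608001708984)
scene orange ((195.3027801513672, 228.50917053222656), (25.861310958862305, 11.206568717956543), 73.3007583618164)
```

View pics/mos.png

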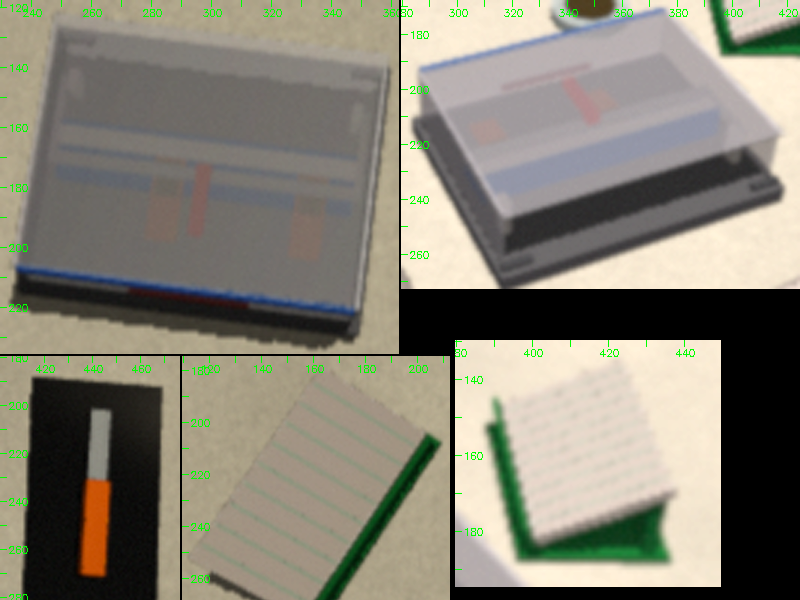

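```bash
cat > fit.py <<'E'
from h import *
T,S=cam("top"),cam("scene")
def fit(pts,x0,tilt=0,free_z=True):
    # pts: (cam,local xyz,uv); params x,y,z,yaw
    def f(p):
        Rm=R.from_euler('z',p[3])*R.from_euler('y',-tilt)
        return np.concatenate([proj(P,Rm.apply(np.array(l,float))+p[:3])[0]-uv for P,l,uv in pts]+[[] if free_z else [100*(p[2]-x0[2])]])
    r=least_squares(f,x0,loss='soft_l1',x_scale=[100,100,100,1]); return r.x,np.round(f(r.x),1)
cass=[(T,(-110,139,82),(235.2,206.5)),(T,(-110,-139,82),(348.5,221.5)),(T,(105,139,82),(248.5,126.8)),(T,(105,-139,82),(358.8,140.2)),
(T,(-120,145,20),(234.2,214.8)),(T,(-120,-145,20),(346,229.8)),(T,(-62,0,66),(294.5,196.5)),
(S,(-120,-145,20),(284.6,213)),(S,(115,-145,20),(317.3,271.9)),(S,(115,145,20),(418.4,236.6)),(S,(-110,-139,82),(286.4,193)),(S,(-110,139,82),(375.5,171.1)),(S,(105,-139,82),(317.3,245.7)),(S,(105,139,82),(416.6,215.9))]
rack=[(T,(-57,-105,0),(205,205)),(T,(57,-105,0),(162.6,180.7)),(T,(57,105,0),(113.3,253)),(T,(-57,105,0),(159,276)),
(S,(-57,105,0),(390.8,145.3)),(S,(-57,-105,0),(400.5,183.4)),(S,(57,-105,0),(437.4,169.5)),(S,(57,105,0),(423.4,133.4))]
mat=[(T,(130,70,3),(415.2,189.6)),(T,(130,-70,3),(469.6,192.8)),(T,(-130,-70,3),(467.2,293.6)),(T,(-130,70,3),(411.2,289.6)),
(S,(-130,70,3),(213.6,206)),(S,(130,70,3),(237.6,265.6)),(S,(130,-70,3),(182.4,280.8)),(S,(-130,-70,3),(164,219))]
if __name__=="__main__":
    print(fit(cass,[630,0,0,0.1])); print(fit(rack,[600,300,50,1],np.radians(25))); print(fit(mat,[600,-300,0,0]))
    print("handle",tri([T,S],[(441.3,251.3),(195.3,228.5)]), onz(T,(443.6,201.2),12),onz(T,(439.8,270.8),19))
    print("jar",onz(T,(449/1.25,341/1.25),70),"dish",onz(T,(240,263),19))
E
python3 fit.py
```

```text
(array([ 6.57620538e+02,  8.29542180e+00, -5.46543102e+00, -1.08888623e-01]), array([-2.3,  1.2, -0.3,  0.9, -1.7, -4.2, -0.4, -3.8,  0.3,  0.3,  2.5,
       -0.1, -1. ,  0.1, -1.8, -1.6, -1.5, -1.8,  0.4, -0.2, -1.5,  2.1,
        0.2,  1.2, -0.8,  2.1,  1.8,  0.6]))
(array([515.11121465, 339.93389196,  46.50121947,   1.05337251]), array([-1.3, -1.4,  0.5, -1.8, -0.2,  0.4, -2.4,  0.2, -0.5,  1.9, -0.5,
       -1.1, -0.7, -0.2, -1.2,  1.7]))
(array([ 5.02108685e+02, -3.57438150e+02, -6.54907373e+00, -6.43561944e-02]), array([-0.2, -1.5, -0.6, -0.3, -0.9,  1. , -1. ,  0.2, -1.3, -0.9,  1. ,
       -0.1, -3.2,  4.7, -2.4, -0.1]))
handle [ 473.37246398 -353.40613618   14.75805167] [ 600.48073497 -364.77733281   12.        ] [ 424.81532584 -348.3230577    19.        ]
jar [ 415.37961856 -144.98787693   70.        ] dish [434.34224991 144.82009828  19.        ]
```

```bash
cat >> h.py <<'E'
def Rdown(yaw,pitch=0):
    # tool z down, tool y = world y rotated by yaw; pitch turns about the tool y
    return R.from_euler('z',yaw)*R.from_matrix(np.diag([-1.,1,-1]))*R.from_euler('y',pitch)
def go(pos,Rg,p=None,Rc=None):
    q,Rq,s=pose(); p=q if p is None else p; Rc=Rq if Rc is None else Rc
    d=Rc.inv().apply(np.array(pos)-p); r=(Rc.inv()*Rg).as_rotvec()
    print("d",np.round(d,1),"r",np.round(r,3),"rows>=",max(np.linalg.norm(d)/41.7,np.linalg.norm(r)/.125).round(1))
E
python3 - <<'E'
from h import *
p,q,s=pose(); print(q.as_matrix().round(3))
C=env.camera_params("wrist")['camera_from_world']; Rw=C[:3,:3]; c=-Rw.T@C[:3,3]
print("cam in tool",q.inv().apply(c-p), (q.inv().as_matrix()@Rw.T).round(3), env.camera_params("wrist")['fx'])
for y in(-.1,-.1+np.pi): go([420,120,250],Rdown(y)); go([440,-355,250],Rdown(y))
E
```

```text
[[-0.958  0.286 -0.001]
 [ 0.286  0.958 -0.002]
 [ 0.    -0.002 -1.   ]]
cam in tool [  70.19070566    0.57688828 -125.7179359 ] [[ 0.001 -0.961 -0.277]
 [ 1.     0.001 -0.001]
 [ 0.001 -0.277  0.961]] 306.6923709067784
d [-368.3 -389.3   -2.2] r [-0.002 -0.    -0.19 ] rows>= 12.9
d [-523.2 -838.8   -1.2] r [-0.002 -0.    -0.19 ] rows>= 23.7
d [-368.3 -389.3   -2.2] r [-1.000e-03  3.000e-03  2.952e+00] rows>= 23.6
d [-523.2 -838.8   -1.2] r [-1.000e-03  3.000e-03  2.952e+00] rows>= 23.7
```

```bash
python3 drive.py '-385 -447 0 0 0 -.19;-385 -447 0 0 0 -.19;-385 -447 0 0 0 -.19;-385 -447 0 0 0 -.19;-385 -447 0 0 0 -.19;-385 -447 0 0 0 -.19;-385 -447 0 0 0 -.19;-385 -447 0 0 0 -.19;-385 -447 0 0 0 -.19;-385 -447 0 0 0 -.19;-385 -447 0 0 0 -.19;-385 -447 0 0 0 -.19' 40; python3 -c "
from h import *
go([420,20,260],Rdown(-.1)); go([440,-355,250],Rdown(-.1))"
```

```text
time: 1.1
position: [383.0, 140.7, 248.1]
ee_rot: [0.156, 3.137, 0.0]
contact_force: [1.2, 1.2, 0.2]
finger_gap: 39.8
grip_force: 0.0
d [ -48.8 -116.5  -11.9] r [0. 0. 0.] rows>= 3.0
d [-106.  -487.6   -2. ] r [0. 0. 0.] rows>= 12.0
```

```bash
python3 drive.py '-49 -117 -12 0 0 0;-49 -117 -12 0 0 0;-49 -117 -12 0 0 0;-49 -117 -12 0 0 0;-49 -117 -12 0 0 0'; python3 - <<'E'
from h import *
import pickle
P=cam("wrist"); im=env.snapshot("wrist"); pickle.dump(P,open("w1.pkl","wb"))
cv2.imwrite("pics/w1.png",im[:,:,::-1])
o=cv2.resize(im[:,:,::-1],(800,500),interpolation=cv2.INTER_CUBIC)
cv2.imwrite("pics/w1b.png",np.clip(crop(im[:,:,::-1],70,0,533,400,1.5,20)*1.5,0,255).astype(np.uint8))
go([440,-355,250],Rdown(-.1))
E
```

```text
time: 1.52
position: [420.5, 19.2, 260.3]
ee_rot: [-0.165, -3.137, -0.0]
contact_force: [-0.0, 0.2, -0.7]
finger_gap: 40.0
grip_force: 0.0
d [ -58.6 -371.7    9.6] r [ 0.001 -0.001 -0.003] rows>= 9.0
```

View pics/w1b.png

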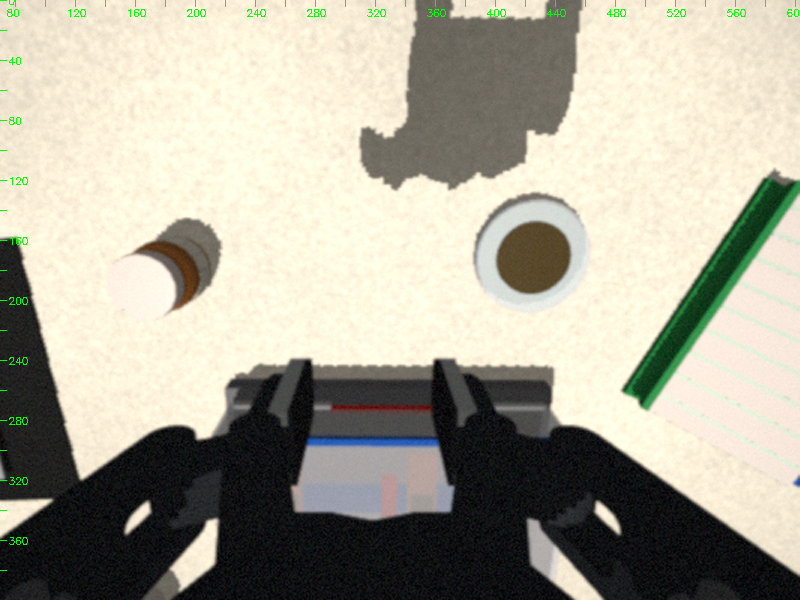

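```bash
python3 - <<'E'
from h import *
import pickle
P=pickle.load(open("w1.pkl","rb"))
f=lambda x,y:(70+x/1.5-.5,y/1.5-.5)
a=onz(P,f(228,381),20);b=onz(P,f(551,381),20);print(a,b,np.linalg.norm(a-b),(a+b)/2)
a=onz(P,f(331,407),29);b=onz(P,f(432,407),29);print(a,b,np.linalg.norm(a-b),(a+b)/2)
print(onz(P,f(389,480),66))
E
python3 drive.py '-59 -372 10 0 0 0;-59 -372 10 0 0 0;-59 -372 10 0 0 0;-59 -372 10 0 0 0;-59 -372 10 0 0 0;-59 -372 10 0 0 0;-59 -372 10 0 0 0;-59 -372 10 0 0 0;-59 -372 10 0 0 0;-59 -372 10 0 0 0;-59 -372 10 0 0 0;-59 -372 10 0 0 0'
python3 - <<'E'
from h import *
import pickle
P=cam("wrist"); im=env.snapshot("wrist")[:,:,::-1]; pickle.dump(P,open("w2.pkl","wb"))
cv2.imwrite("pics/w2.png",im)
cv2.imwrite("pics/w2b.png",np.clip(crop(im,60,0,533,400,1.5,20)*1.5,0,255).astype(np.uint8))
E
```

```text
[ 516.88228796 -117.65261937   20.        ] [546.35741823 162.8137219   20.        ] 282.0109073916421 [531.6198531   22.58055127  20.        ]
[546.49090725 -30.05141426  29.        ] [555.63662872  56.98888759  29.        ] 87.51947422226871 [551.06376799  13.46873666  29.        ]
[597.19918185  14.34724682  66.        ]
time: 2.57
position: [442.3, -352.4, 249.4]
ee_rot: [-0.154, -3.137, -0.004]
contact_force: [-0.6, -0.4, 0.2]
finger_gap: 40.3
grip_force: 0.0
```

View pics/w2b.png

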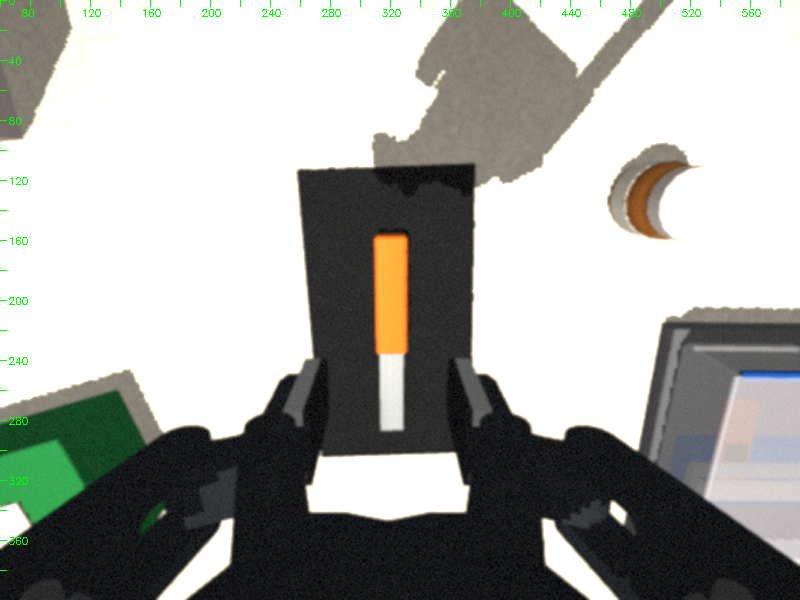

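```bash
python3 - <<'E'
from h import *
import pickle
P=pickle.load(open("w2.pkl","rb"));P1=pickle.load(open("w1.pkl","rb"));T=cam("top")
f=lambda x,y,c=60:(c+x/1.5-.5,y/1.5-.5)
for z,l in((19,[(375,237),(407,237),(376.5,354),(406.5,354)]),(12.2,[(380,430.5),(404,430.5)]),(3,[(298,171),(475,164),(321,456),(458,453),])):
    for p in l: print(z,p,onz(P,f(*p),z).round(1))
im=cv2.imread("pics/w2.png");m=cv2.inRange(cv2.cvtColor(im,cv2.COLOR_BGR2HSV),(5,180,90),(22,255,255));c=max(cv2.findContours(m,0,2)[0],key=cv2.contourArea);print(cv2.minAreaRect(c))
fr=(np.array(f(376.5,354))+f(406.5,354))/2
print("joint tri",tri([P,T],[fr,(440.9,231.2)])," tip tri",tri([P,T],[f(392,430.5),(443.6,201.2)]))
for z in(0,20):
    a=onz(P1,f(228,381,70),z);b=onz(P1,f(551,381,70),z);print(z,a,b,np.linalg.norm(a-b))
    print(onz(P,f(663,322),z))
E
```

```text
19 (375, 237) [ 423.9 -359.6   19. ]
19 (407, 237) [ 426.3 -334.9   19. ]
19 (376.5, 354) [ 521.2 -368.6   19. ]
19 (406.5, 354) [ 523.7 -343.7   19. ]
12.2 (380, 430.5) [ 597.7 -373.6   12.2]
12.2 (404, 430.5) [ 599.8 -352.2   12.2]
3 (298, 171) [ 369.1 -414.6    3. ]
3 (475, 164) [ 377.3 -277.     3. ]
3 (321, 456) [ 624.8 -431.8    3. ]
3 (458, 453) [ 634.2 -304.4    3. ]
((320.0, 195.5), (79.0, 22.0), 90.0)
joint tri [ 523.69383643 -355.50416497   14.25961745]  tip tri [ 600.22781768 -364.32451076   11.31026993]
0 [ 525.9550862 -125.5557759    0.       ] [557.04064376 170.23435348   0.        ] 297.4190856820222
[ 523.81602261 -120.99356525    0.        ]
20 [ 516.88228796 -117.65261937   20.        ] [546.35741823 162.8137219   20.        ] 282.0109073916421
[ 515.75921049 -132.95957915   20.        ]
```

```bash
python3 -c "
from h import *
go([499.1,-353.8,40],Rdown(-.09))
go([499.1,-353.8,20],Rdown(-.09))"
```

```text
d [-57.    3.4 209.6] r [ 0.002 -0.001 -0.007] rows>= 5.2
d [-57.    3.4 229.6] r [ 0.002 -0.001 -0.007] rows>= 5.7
```

```bash
python3 drive.py '-57 3.5 180 0 0 0;-57 3.5 180 0 0 0;-57 3.5 180 0 0 0;-57 3.5 180 0 0 0;-57 3.5 180 0 0 0;-57 3.5 190 0 0 0;-57 3.5 210 0 0 0;-57 3.5 220 0 0 0;-57 3.5 229.5 0 0 0;-57 3.5 229.5 0 0 0;-57 3.5 229.5 0 0 0' 45; python3 drive.py '0 0 0 0 0 0;0 0 0 0 0 0;0 0 0 0 0 0;0 0 0 0 0 0;0 0 0 0 0 0' 0 110
```

```text
time: 3.53
position: [499.0, -356.7, 21.5]
ee_rot: [0.156, 3.137, -0.0]
contact_force: [0.7, 0.2, 0.7]
finger_gap: 45.2
grip_force: 0.0
time: 3.95
position: [500.0, -358.0, 23.1]
ee_rot: [0.157, 3.135, -0.003]
contact_force: [-1.0, 1.7, 5.6]
finger_gap: 23.2
grip_force: 109.0
```

```bash
python3 drive.py '0 0 -150 0 0 0;0 0 -150 0 0 0;0 0 -150 0 0 0;0 0 -150 0 0 0;0 0 -150 0 0 0;0 0 -150 0 0 0'; python3 - <<'E'
from h import *
import pickle
p,q,s=pose();P=cam("wrist"); im=env.snapshot("wrist")[:,:,::-1]; pickle.dump((P,p,q),open("w3.pkl","wb"))
cv2.imwrite("pics/w3.png",im)
cv2.imwrite("pics/w3b.png",np.clip(crop(im,190,120,265,200,3,10)*1.5,0,255).astype(np.uint8))
go([450,29,175],Rdown(-.105))
E
```

```text
time: 4.45
position: [500.1, -358.2, 173.9]
ee_rot: [0.157, 3.133, -0.006]
contact_force: [-0.1, -0.6, -1.2]
finger_gap: 23.0
grip_force: 108.4
d [ 87.  379.2  -4.1] r [-0.001  0.001  0.005] rows>= 9.3
```

View pics/w3b.png

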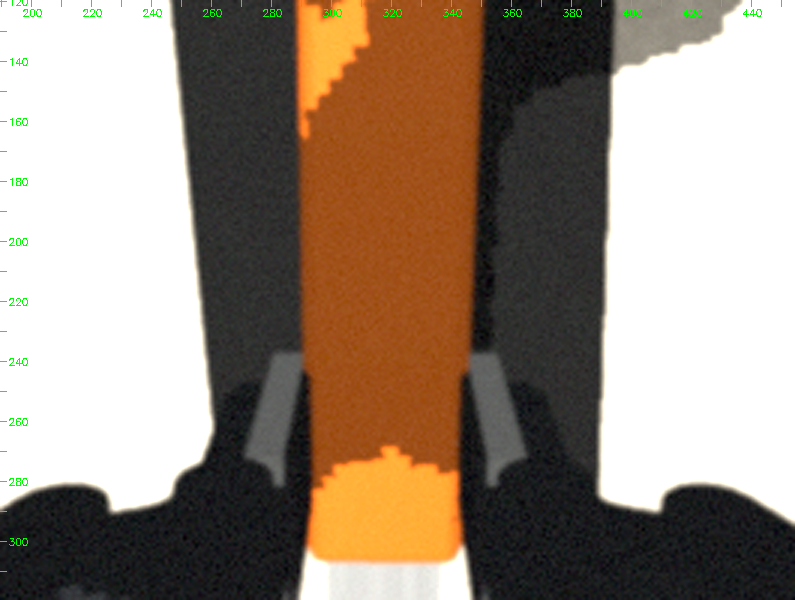

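```bash
python3 drive.py '104 382 -4 0 0 .005;104 382 -4 0 0 .005;104 382 -4 0 0 .005;104 382 -4 0 0 .005;104 382 -4 0 0 .005;104 382 -4 0 0 .005;104 382 -4 0 0 .005;104 382 -4 0 0 .005;104 382 -4 0 0 .005;104 382 -4 0 0 .005;104 382 -4 0 0 .005;104 382 -4 0 0 .005'; cat >> h.py <<'E'
CX,CY,CYAW=658.3,9.5,-0.105
def c2w(a,b,z=0):
    c,s=np.cos(CYAW),np.sin(CYAW); return np.array([CX+c*a-s*b,CY+s*a+c*b,z])
def w2c(p):
    c,s=np.cos(CYAW),np.sin(CYAW); d=np.array(p[:2])-[CX,CY]; return np.array([c*d[0]+s*d[1],-s*d[0]+c*d[1],p[2]]).round(1)
E
python3 -c "
from h import *
print(w2c(pose()[0]))
go(c2w(-226,0,60),Rdown(-.105))"
```

```text
time: 5.5
position: [431.4, 34.5, 172.6]
ee_rot: [-0.159, -3.133, 0.001]
contact_force: [0.2, -0.6, -1.3]
finger_gap: 22.9
grip_force: 108.5
[-228.3    1.1  172.6]
d [ -2.7  -1.  112.5] r [-0.001 -0.004  0.003] rows>= 2.7
```

Descend in front of the cassette, then take a scene picture to check the blade level and alignment.

```bash
python3 drive.py '-3 -1 110 0 0 0;-3 -1 110 0 0 0;-3 -1 110 0 0 0;-3 -1 125 0 0 0;-3 -1 125 0 0 0'; python3 - <<'E'
from h import *
print(w2c(pose()[0]))
im=env.snapshot("scene")[:,:,::-1];t=env.snapshot("top")[:,:,::-1]
W=np.zeros((600,800,3),np.uint8)
a=crop(im,225,150,145,100,5.5)[:300*2//2];A=crop(im,240,150,100,80,5);B=crop(t,255,170,80,100,5)
W[:400,:500]=A[:400,:500];W[:500,400+0:800]=W[:500,400:800]
W=np.zeros((600,800,3),np.uint8);W[:400,:400]=crop(im,240,150,80,80,5);W[:500,400:800]=B
cv2.imwrite("pics/m4.png",np.clip(W*1.6,0,255).astype(np.uint8))
E
```

```text
time: 5.92
position: [431.5, 31.2, 44.8]
ee_rot: [-0.167, -3.126, 0.0]
contact_force: [-1.1, 0.1, -0.5]
finger_gap: 23.1
grip_force: 108.5
[-227.9   -2.2   44.8]
```

View pics/m4.png

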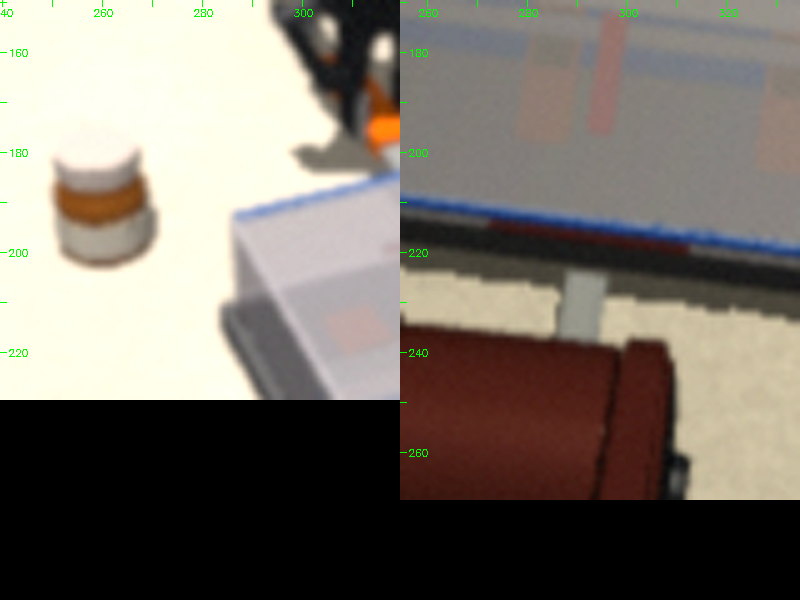

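```bash
python3 - <<'E'
from h import *
T=cam("top")
print(w2c(onz(T,(292.5,223.5),33)), w2c(onz(T,(272.1,213.9),29)),w2c(onz(T,(312.5,218.9),29)),w2c(onz(T,(292.5,222),20)))
g=lambda u,v:(255+(u-400)/5-.5,170+v/5-.5)
print("blue L/R",w2c(onz(T,g(400,200),82)),w2c(onz(T,g(800,250),82)),"tongue end",w2c(onz(T,g(601,135),66)),"plates front",w2c(onz(T,g(543,139),44)),w2c(onz(T,g(790,170),44)))
go(c2w(-214,0,36.6),Rdown(-.105)); go(c2w(-222,0,36.6),Rdown(-.105))
E
```

```text
[-125.1   -5.5   33. ] [-107.1   48.5   29. ] [-107.   -53.1   29. ] [-119.9   -4.    20. ]
blue L/R [-108.7   85.3   82. ] [-108.9 -106.4   82. ] tongue end [-62.9  -4.3  66. ] plates front [-64.5  25.6  44. ] [-64.8 -97.7  44. ]
d [-9.9  1.7 12.1] r [-0.    -0.003 -0.001] rows>= 0.4
d [-1.9  1.7 12.1] r [-0.    -0.003 -0.001] rows>= 0.3
```

```bash
python3 drive.py '-10 1.5 4 0 -.003 0;-12 1.5 8 0 -.003 0;-12 1.5 10 0 -.003 0;-12 1.5 12 0 -.003 0;-12 1.5 12 0 -.003 0'; python3 drive.py '0 0 1 0 0 0;0 0 2 0 0 0;0 0 3 0 0 0;0 0 3 0 0 0'; python3 -c "
from h import *
print(w2c(pose()[0]))"; python3 drive.py '0 0 4 0 0 0;0 0 5 0 0 0;0 0 6 0 0 0;0 0 6 0 0 0'
```

```text
time: 6.43
position: [448.5, 32.4, 38.1]
ee_rot: [0.165, 3.134, -0.0]
contact_force: [0.4, -0.3, -0.9]
finger_gap: 23.2
grip_force: 108.5
time: 6.77
position: [448.2, 32.6, 34.7]
ee_rot: [0.164, 3.134, -0.0]
contact_force: [-0.0, 0.1, -1.3]
finger_gap: 23.2
grip_force: 108.5
[-211.3    0.9   34.7]
time: 7.1
position: [449.1, 32.5, 29.6]
ee_rot: [0.164, 3.133, -0.0]
contact_force: [-4.0, 0.0, 8.3]
finger_gap: 23.2
grip_force: 109.7
```

```bash
python3 drive.py '0 0 -3 0 0 0;0 0 -5.5 0 0 0;0 0 -5.5 0 0 0;-6 0 -5.5 0 0 0;-12 0 -5.5 0 0 0;-12 0 -5.5 0 0 0'; python3 drive.py '-6 0 0 0 0 0;-12 0 0 0 0 0;-17 0 0 0 0 0;-17 0 0 0 0 0';  python3 -c "
from h import *
print(w2c(pose()[0]))"
```

```text
time: 7.6
position: [462.1, 31.0, 34.5]
ee_rot: [0.165, 3.132, -0.0]
contact_force: [0.8, -0.9, -0.6]
finger_gap: 24.0
grip_force: 72.6
time: 7.93
position: [479.0, 29.3, 34.7]
ee_rot: [0.165, 3.132, -0.0]
contact_force: [-0.5, 0.0, 0.1]
finger_gap: 23.2
grip_force: 112.0
[-180.4    0.9   34.7]
```

```bash
python3 drive.py '0 0 -6 0 0 0;-1 0 -15 0 0 0;-1.8 0 -24.7 0 0 0;-3.5 0 -35 0 0 0;-5.6 0 -45.6 0 0 0;-8.5 0 -56 0 0 0;-11.6 0 -66 0 0 0;-15.5 0 -76 0 0 0;-19.5 0 -85.8 0 0 0;-19.5 0 -85.8 0 0 0'; python3 - <<'E'
from h import *
print(w2c(pose()[0]))
im=env.snapshot("scene")[:,:,::-1];t=env.snapshot("top")[:,:,::-1]
W=np.zeros((500,800,3),np.uint8);W[:500,:400]=crop(im,270,100,160,200,2.5);W[:500,400:800]=crop(t,230,90,160,200,2.5)
cv2.imwrite("pics/m5.png",np.clip(W*1.6,0,255).astype(np.uint8))
E
```

```text
time: 8.77
position: [499.6, 27.2, 123.5]
ee_rot: [0.164, 3.127, -0.001]
contact_force: [0.5, 0.0, -1.1]
finger_gap: 23.1
grip_force: 112.0
[-159.6    1.   123.5]
```

View pics/m5.png

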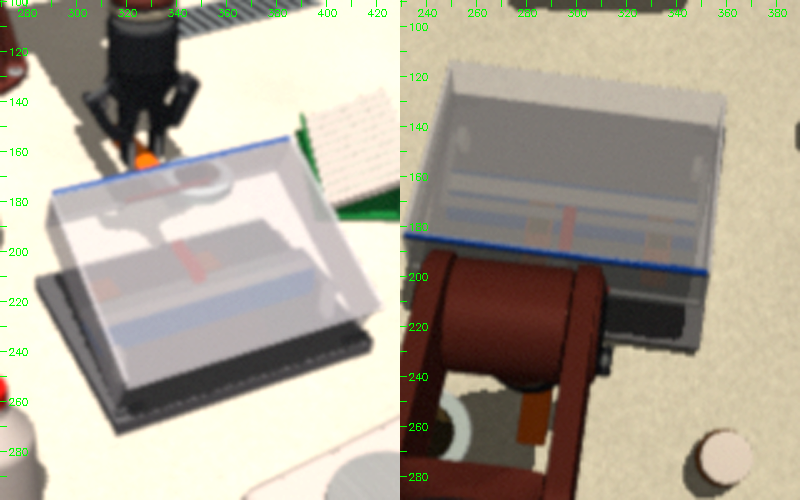

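```bash
python3 drive.py '-5 0 -9.4 0 0 0;-10 0 -18.8 0 0 0;-15.8 0 -27.8 0 0 0;-21.7 0 -36.6 0 0 0;-28.3 0 -45 0 0 0;-35.1 0 -53.2 0 0 0;-42.5 0 -60.8 0 0 0;-50.1 0 -68.2 0 0 0;-58.3 0 -75 0 0 0;-66.6 0 -81.8 0 0 0;-75 0 -88 0 0 0;-84.3 0 -93.6 0 0 0'; python3 - <<'E'
from h import *
print(w2c(pose()[0]))
im=env.snapshot("scene")[:,:,::-1];t=env.snapshot("top")[:,:,::-1]
W=np.zeros((500,800,3),np.uint8);W[:500,:400]=crop(im,270,100,160,200,2.5);W[:500,400:800]=crop(t,230,90,160,200,2.5)
cv2.imwrite("pics/m6.png",np.clip(W*1.6,0,255).astype(np.uint8))
E
```

```text
time: 9.87
position: [580.7, 18.5, 214.6]
ee_rot: [0.164, 3.134, -0.001]
contact_force: [-1.1, -1.4, -2.8]
finger_gap: 22.5
grip_force: 111.9
[-78.1   0.8 214.6]
```

View pics/m6.png

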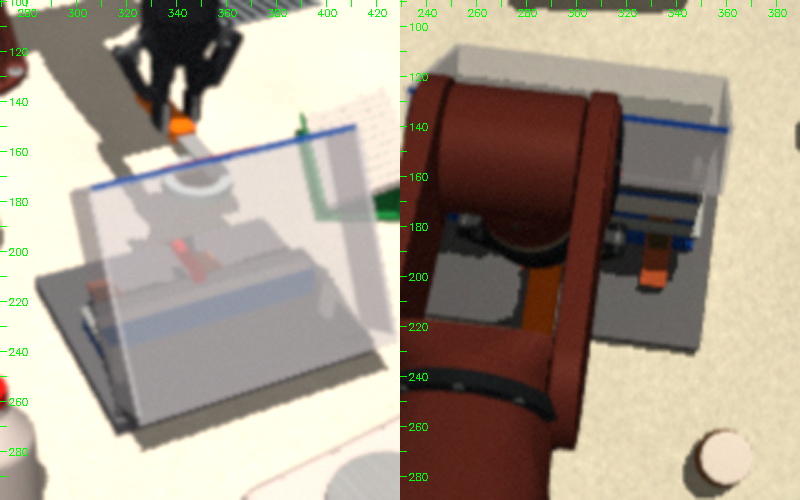

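```bash
python3 drive.py '-8 0 4 0 0 0;-20 0 6 0 0 0;-32 0 6 0 0 0;-44 0 6 0 0 0;-56 0 6 0 0 0;-68 0 6 0 0 0;-80 0 6 0 0 0;-90 0 6 0 0 0;-100 0 6 0 0 0;-110 0 6 0 0 0;-118 0 6 0 0 0;-124 0 6 0 0 0'; python3 - <<'E'
from h import *
print(w2c(pose()[0]))
im=env.snapshot("scene")[:,:,::-1];t=env.snapshot("top")[:,:,::-1]
W=np.zeros((500,800,3),np.uint8);W[:500,:400]=crop(im,270,100,160,200,2.5);W[:500,400:800]=crop(t,230,90,160,200,2.5)
cv2.imwrite("pics/m7.png",np.clip(W*1.6,0,255).astype(np.uint8))
E
```

```text
time: 10.97
position: [703.1, 5.8, 207.1]
ee_rot: [0.164, 3.137, 0.0]
contact_force: [-1.6, 0.9, -2.1]
finger_gap: 22.7
grip_force: 112.0
[ 45.    1.  207.1]
```

View pics/m7.png

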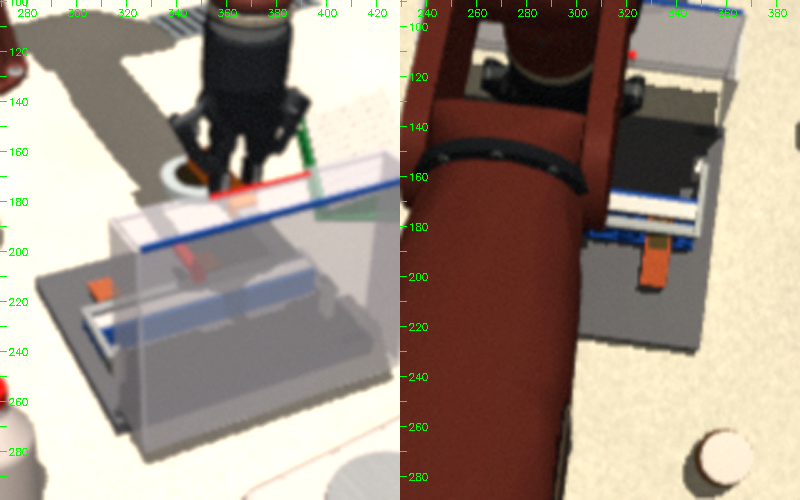

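```bash
cat >> h.py <<'E'
def cov(t,s=215,h=60,b=-139): return c2w(105-s*np.cos(t)+h*np.sin(t),b,22+s*np.sin(t)+h*np.cos(t))
E
python3 - <<'E'
from h import *
S,T=cam("scene"),cam("top")
for t in np.arange(1.2,1.61,.1): print(round(t,1),proj(S,cov(t)).round(1),proj(T,cov(t)).round(1))
p,q,s=pose(); print(q.as_matrix().round(3)); print(s['joints'].round(2))
# mat centre for the opener: origin offset
m=np.array([502,-357.4]);
print("jar/dish done")
E
```

```text
1.2 [[313.1 182.6]] [[363.8 120.5]]
1.3 [[317.4 188.1]] [[365.  110.3]]
1.4 [[321.9 194.7]] [[366.1 100.5]]
1.5 [[326.5 202.4]] [[367.   91.3]]
1.6 [[331.1 211.2]] [[367.8  82.9]]
[[-0.994  0.105  0.003]
 [ 0.105  0.994 -0.   ]
 [-0.003  0.    -1.   ]]
[-0.09  0.41  1.44  0.    1.28 -1.56]
jar/dish done
```

```bash
python3 drive.py '40 0 0 0 0 0;80 0 0 0 0 0;120 0 0 0 0 0;175 -382 0 0 0 .03;175 -382 0 0 0 .03;175 -382 0 0 0 .03;175 -382 20 0 0 .03;175 -382 40 0 0 .03;175 -382 60 0 0 .03;175 -382 80 0 0 .03;175 -382 100 0 0 .03;175 -382 100 0 0 .03'; python3 -c "
from h import *
go([490,-356,45],Rdown(-.075)); go([490,-356,23],Rdown(-.075))"
```

```text
time: 12.07
position: [497.2, -330.5, 127.5]
ee_rot: [0.212, 3.127, -0.005]
contact_force: [0.8, -0.0, -0.4]
finger_gap: 22.6
grip_force: 112.1
d [  4.3 -26.   82.5] r [-0.003  0.008 -0.06 ] rows>= 2.1
d [  4.5 -26.  104.5] r [-0.003  0.008 -0.06 ] rows>= 2.6
```

```bash
python3 drive.py '4.5 -26 40 0 0 -.06;4.5 -26 70 0 0 -.06;4.5 -26 82 0 .008 -.06;4.5 -26 90 0 .008 -.06;4.5 -26 96 0 .008 -.06;4.5 -26 100 0 .008 -.06;4.5 -26 102 0 .008 -.06;4.5 -26 102 0 .008 -.06'; python3 -c "
from h import *
go([490,-356,23],Rdown(-.075))"
```

```text
time: 12.73
position: [490.3, -352.8, 25.6]
ee_rot: [-0.115, -3.136, 0.002]
contact_force: [-0.6, 0.6, -1.2]
finger_gap: 23.3
grip_force: 112.1
d [ 0.  -3.2  2.6] r [-0.001 -0.003  0.002] rows>= 0.1
```

```bash
python3 drive.py '0 -2 1.5 0 0 0;0 -3 3 0 0 0;0 -3 4 0 0 0;0 -3 4 0 0 0'; python3 drive.py '0 0 0 0 0 0;0 0 0 0 0 0;0 0 0 0 0 0' 50;python3 drive.py '0 0 -40 0 0 0;0 0 -80 0 0 0;0 0 -120 0 0 0;0 0 -170 0 0 0;0 0 -200 0 0 0;0 0 -200 0 0 0'; python3 - <<'E'
from h import *
import pickle
P=cam("wrist"); im=env.snapshot("wrist")[:,:,::-1]; cv2.imwrite("pics/w8.png",im); pickle.dump(P,open("w8.pkl","wb"))
cv2.imwrite("pics/w8b.png",np.clip(crop(im,180,60,266,250,2,20)*1.5,0,255).astype(np.uint8))
E
```

```text
time: 13.07
position: [490.0, -356.2, 23.1]
ee_rot: [-0.117, -3.136, -0.0]
contact_force: [-2.8, 4.3, 9.8]
finger_gap: 23.1
grip_force: 113.6
time: 13.32
position: [489.0, -356.1, 20.6]
ee_rot: [-0.117, -3.135, 0.001]
contact_force: [-0.0, -0.0, -0.1]
finger_gap: 50.3
grip_force: 0.0
time: 13.82
position: [494.2, -360.0, 231.2]
ee_rot: [0.117, 3.13, -0.018]
contact_force: [0.6, -1.8, 1.7]
finger_gap: 49.9
grip_force: 0.0
```

View pics/w8b.png

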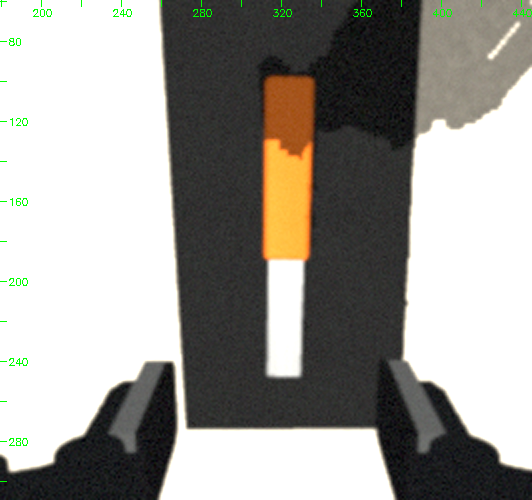

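```bash
python3 - <<'E'
from h import *
import pickle
P=pickle.load(open("w8.pkl","rb"));f=lambda x,y:(180+x/2-.5,60+y/2-.5)
print("tip",onz(P,f(284,377),12.2),"back",onz(P,f(289,80),19),"joint",onz(P,f(287,259),19))
print("mat far",onz(P,f(187,428),3),onz(P,f(377,428),3),"mat sides at row 259",onz(P,f(173,259),3),onz(P,f(408,259),3))
go(c2w(-10,0,235),Rdown(-.105))
E
```

```text
tip [ 588.85118821 -364.81642246   12.2       ] back [ 415.84744671 -349.89628977   19.        ] joint [ 512.35524169 -357.66694145   19.        ]
mat far [ 625.1888938  -430.56365466    3.        ] [ 633.48369706 -307.68512678    3.        ] mat sides at row 259 [ 511.75120461 -425.73201406    3.        ] [ 521.69171004 -286.22831577    3.        ]
d [-127.6  379.9  -10.2] r [-0.008  0.005  0.03 ] rows>= 9.6
```

```bash
python3 drive.py '-128 380 -10 -.008 .005 .03;-128 380 -10 -.008 .005 .03;-128 380 -10 -.008 .005 .03;-128 380 -10 -.008 .005 .03;-128 380 -10 -.008 .005 .03;-128 380 -10 -.008 .005 .03;-128 380 -10 -.008 .005 .03;-128 380 -10 -.008 .005 .03;-128 380 -10 -.008 .005 .03;-128 380 -10 -.008 .005 .03;-128 380 -10 -.008 .005 .03;-128 380 -10 -.008 .005 .03' 28; python3 - <<'E'
from h import *
import pickle
p,q,s=pose();P=cam("wrist"); im=env.snapshot("wrist")[:,:,::-1]; cv2.imwrite("pics/w9.png",im); pickle.dump(P,open("w9.pkl","wb"))
print(w2c(p))
cv2.imwrite("pics/w9b.png",np.clip(crop(im,160,60,320,230,2.5,20)*1.5,0,255).astype(np.uint8))
E
```

```text
time: 14.87
position: [645.2, 14.9, 227.6]
ee_rot: [-0.159, -3.125, -0.012]
contact_force: [-0.9, 0.3, 1.3]
finger_gap: 28.3
grip_force: 0.0
[-13.6   4.  227.6]
```

View pics/w9b.png

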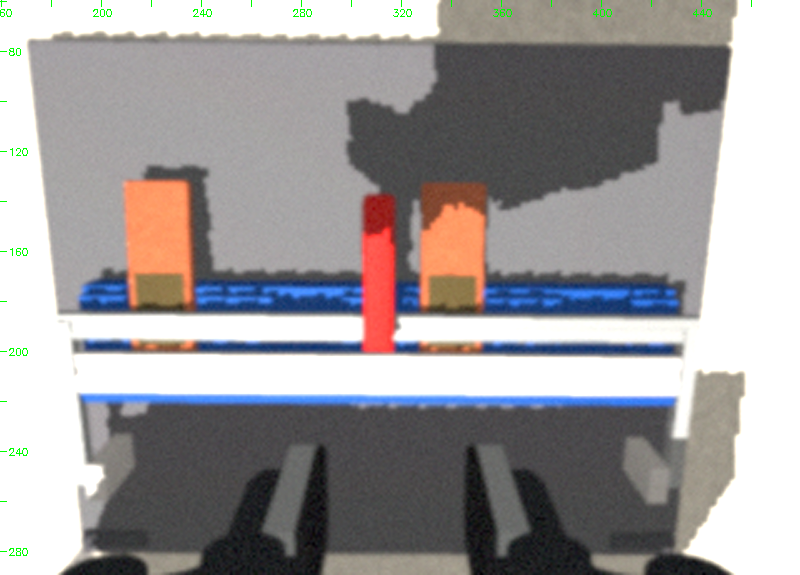

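```bash
python3 - <<'E'
from h import *
import pickle
P=pickle.load(open("w9.pkl","rb"));f=lambda x,y:(160+x/2.5-.5,60+y/2.5-.5);T=cam("top")
for n,p,z in (("tongue end",(379,194),66),("tongue r200",(378,300),66),("plateL front",(156.5,181),44),("plateL 300",(161.5,300),44),("plateR front",(453.5,183),44),("R300",(452,300),44),("base L",(29,41),20),("base R",(731,45),20),("bed L",(80,290),36),("bed R",(680,290),36)):
    X=onz(P,f(*p),z);print(n,X.round(1),w2c(X))
g=lambda u,v:(255+(u-400)/5-.5,170+v/5-.5)
print("tri tongue end",w2c(tri([P,T],[f(379,194),g(601,135)])),"plateR(+30)",w2c(tri([P,T],[f(453.5,183),g(543,139)])))
# bar arc table
for ph in np.arange(0,1.51,.125):
    a=.4*ph;c,s=np.cos(ph),np.sin(ph);G=np.array([60-105*c+11*s,49+105*s+11*c]);t=G+[-6*np.sin(a),6*np.cos(a)]
    print(round(ph,3),(t-[-45,66]).round(1),round(a,3))
E
```

```text
tongue end [596.6  15.   66. ] [-61.9  -1.   66. ]
tongue r200 [636.2  10.4  66. ] [-22.   -1.5  66. ]
plateL front [584.1 -72.4  44. ] [-65.2 -89.2  44. ]
plateL 300 [631.6 -79.1  44. ] [-17.2 -90.9  44. ]
plateR front [596.8  44.4  44. ] [-64.8  28.2  44. ]
R300 [643.9  39.9  44. ] [-17.5  28.7  44. ]
base L [ 524.6 -120.8   20. ] [-119.3 -143.6   20. ]
base R [554.8 163.6  20. ] [-119.1  142.4   20. ]
bed L [ 625.3 -114.9   36. ] [ -19.8 -127.2   36. ]
bed R [651.2 136.6  36. ] [-20.4 125.7  36. ]
tri tongue end [-59.7  -2.3  45.9] plateR(+30) [-64.5  26.5  42.9]
0.0 [0. 0.] 0.0
0.125 [ 1.9 13. ] 0.05
0.25 [ 5.4 25.6] 0.1
0.375 [10.4 37.6] 0.15
0.5 [16.9 48.9] 0.2
0.625 [24.8 59.2] 0.25
0.75 [33.9 68.4] 0.3
0.875 [44.1 76.3] 0.35
1.0 [55.2 82.8] 0.4
1.125 [67.  87.9] 0.45
1.25 [79.5 91.4] 0.5
1.375 [92.2 93.2] 0.55
1.5 [105.2  93.5] 0.6
```

```bash
sed -i 's/CX,CY,CYAW=658.3,9.5/CX,CY,CYAW=658.5,8.4/' h.py; python3 -c "
from h import *
go(c2w(-45,0,100),Rdown(-.105));go(c2w(-45,0,66),Rdown(-.105))"
```

```text
d [ 29.3  -4.6 128.1] r [ 0.007 -0.013  0.001] rows>= 3.2
d [ 28.8  -4.8 162.1] r [ 0.007 -0.013  0.001] rows>= 3.9
```

```bash
python3 drive.py '29 -4.7 60 .007 -.013 0;29 -4.7 100 .007 -.013 0;29 -4.7 128 .007 -.013 0;29 -4.7 145 .007 -.013 0;29 -4.7 155 .007 -.013 0;29 -4.7 161 .007 -.013 0;29 -4.7 161 .007 -.013 0'; python3 -c "
from h import *
print(w2c(pose()[0]));go(c2w(-45,0,66),Rdown(-.105))"
```

```text
time: 15.5
position: [614.6, 12.1, 68.1]
ee_rot: [0.167, 3.136, 0.001]
contact_force: [-0.3, -0.9, -0.2]
finger_gap: 28.0
grip_force: 0.0
[-44.   -0.9  68.1]
d [1.  0.9 2.1] r [ 0.001  0.002 -0.001] rows>= 0.1
```

```bash
python3 drive.py '0 .5 1.5 0 0 0;0 .5 1.5 0 0 0;0 .5 1.5 0 0 0;0 .5 1.5 0 0 0' 0 45; python3 drive.py '-1.9 0 -13 0 -.05 0;-5.4 0 -25.6 0 -.1 0;-10.4 0 -37.6 0 -.15 0;-16.9 0 -48.9 0 -.2 0;-24.8 0 -59.2 0 -.25 0;-33.9 0 -68.4 0 -.3 0;-44.1 0 -76.3 0 -.35 0;-55.2 0 -82.8 0 -.4 0;-55.2 0 -82.8 0 -.4 0'; python3 -c "
from h import *
print(w2c(pose()[0]))"
```

```text
time: 15.83
position: [617.2, 12.5, 69.5]
ee_rot: [0.164, 3.13, -0.002]
contact_force: [1.1, -5.1, 0.3]
finger_gap: 10.9
grip_force: 48.8
time: 16.58
position: [666.9, 7.1, 148.2]
ee_rot: [0.143, 2.741, -0.031]
contact_force: [0.2, -6.8, -3.6]
finger_gap: 10.5
grip_force: 44.1
[  8.5  -0.5 148.2]
```

```bash
python3 drive.py '-6.5 .5 0 0 -.025 0;-12.9 .5 0 0 -.05 0;-19.3 .5 .7 0 -.075 0;-25.7 .5 1.5 0 -.1 0;-32 .5 3 0 -.125 0;-38.1 .5 4.8 0 -.15 0;-44 .5 7 0 -.175 0;-50.2 .5 9.6 0 -.2 0;-50.2 .5 9.6 0 -.2 0;-50.2 .5 9.6 0 -.2 0'; python3 -c "
from h import *
print(w2c(pose()[0]))"; python3 drive.py '0 0 0 0 0 0;0 0 0 0 0 0' 30; python3 drive.py '0 0 -20 0 0 0;0 0 -40 0 0 0;0 0 -60 0 0 0;30 0 -80 0 .1 0;60 0 -100 0 .2 0;90 0 -110 0 .3 0;110 0 -110 0 .4 0;110 0 -110 0 .5 0;110 0 -110 0 .6 0;110 0 -110 0 .6 0'; python3 - <<'E'
from h import *
import pickle
p,q,s=pose();P=cam("wrist"); im=env.snapshot("wrist")[:,:,::-1]; sc=env.snapshot("scene")[:,:,::-1];pickle.dump(P,open("w10.pkl","wb"))
print(w2c(p))
W=np.zeros((600,800,3),np.uint8);W[:500,:400]=crop(sc,270,100,160,200,2.5);W[:600,400:]=crop(im,200,60,200,300,2,20)
cv2.imwrite("pics/w10b.png",np.clip(W*1.5,0,255).astype(np.uint8))
E
```

```text
time: 17.42
position: [721.6, 1.3, 164.8]
ee_rot: [0.133, 2.53, -0.043]
contact_force: [-1.5, -7.9, 3.2]
finger_gap: 7.2
grip_force: 43.8
[ 63.5  -0.5 164.8]
time: 17.58
position: [719.8, 3.4, 162.4]
ee_rot: [0.134, 2.534, -0.039]
contact_force: [-0.4, -0.5, -0.0]
finger_gap: 29.7
grip_force: 0.0
time: 18.42
position: [569.7, 19.6, 189.9]
ee_rot: [0.164, 3.134, 0.003]
contact_force: [-0.1, -0.2, 0.3]
finger_gap: 29.6
grip_force: 0.0
[-89.5   1.8 189.9]
```

View pics/w10b.png

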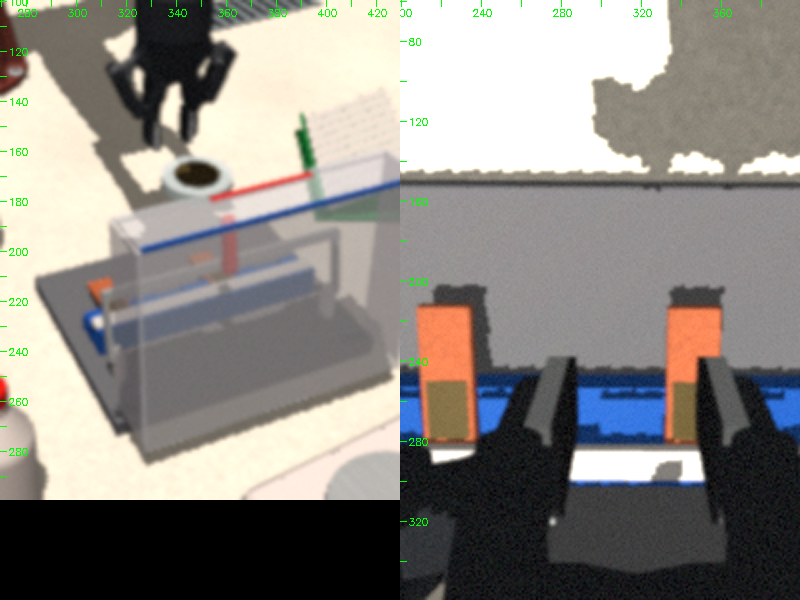

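```bash
python3 -c "
from h import *
go([540,372,240],Rdown(1.05))"
```

```text
d [ 64.1 347.5 -50.5] r [-1.000e-03  4.000e-03 -1.154e+00] rows>= 9.2
```

```bash
python3 drive.py '64 347 -50 0 0 -1.154;64 347 -50 0 0 -1.154;64 347 -50 0 0 -1.154;64 347 -50 0 0 -1.154;64 347 -50 0 0 -1.154;64 347 -50 0 0 -1.154;64 347 -50 0 0 -1.154;64 347 -50 0 0 -1.154;64 347 -50 0 0 -1.154;64 347 -50 0 0 -1.154;64 347 -50 0 0 -1.154;64 347 -50 0 0 -1.154'; python3 - <<'E'
from h import *
import pickle
p,q,s=pose();P=cam("wrist"); im=env.snapshot("wrist")[:,:,::-1]; cv2.imwrite("pics/w11.png",im);pickle.dump(P,open("w11.pkl","wb"))
print(p,s['joints'].round(2))
h=cv2.cvtColor(im,cv2.COLOR_BGR2HSV)
g=cv2.inRange(h,(45,120,20),(85,255,255))
c=max(cv2.findContours(g,0,2)[0],key=cv2.contourArea);print("green",cv2.contourArea(c),cv2.approxPolyDP(c,3,True)[:,0].tolist())
# model projection with the earlier fit
Rr=R.from_euler('z',1.053)*R.from_euler('y',-np.radians(25))
for l in((-57.5,-105,8),(-57.5,105,8),(57.5,-105,0),(57.5,105,0)):print(l,proj(P,Rr.apply(l)+[515.1,339.9,50]).round(1))
# rows: gray/sat profile down column through the ledge
for u in(200,320,440): print(u,[(v,tuple(int(x) for x in im[v,u])) for v in range(60,300,12)])
E
```

```text
time: 19.52
position: [538.6, 371.0, 239.3]
ee_rot: [-1.572, 2.717, -0.002]
contact_force: [0.6, -0.4, -0.8]
finger_gap: 30.2
grip_force: 0.0
[538.59574644 370.96232612 239.27774597] [ 0.5   0.28  1.55 -0.    1.31 -2.12]
green 1310.0 [[223, 83], [227, 89], [423, 91], [426, 87]]
(-57.5, -105, 8) [[219.9  85.3]]
(-57.5, 105, 8) [[426.3  84.6]]
(57.5, -105, 0) [[217.1 198.2]]
(57.5, 105, 0) [[430.1 197.6]]
200 [(60, (143, 159, 167)), (72, (146, 161, 169)), (84, (150, 166, 174)), (96, (152, 167, 175)), (108, (143, 159, 165)), (120, (145, 159, 167)), (132, (148, 164, 171)), (144, (148, 164, 172)), (156, (150, 165, 173)), (168, (146, 162, 170)), (180, (150, 165, 175)), (192, (149, 165, 171)), (204, (145, 161, 168)), (216, (147, 162, 171)), (228, (143, 159, 167)), (240, (146, 162, 171)), (252, (147, 161, 169)), (264, (145, 159, 168)), (276, (142, 158, 165)), (288, (18, 17, 17))]
320 [(60, (138, 154, 160)), (72, (151, 165, 174)), (84, (40, 89, 28)), (96, (140, 149, 158)), (108, (140, 148, 158)), (120, (143, 152, 164)), (132, (139, 147, 159)), (144, (142, 152, 162)), (156, (143, 153, 162)), (168, (144, 151, 163)), (180, (143, 151, 160)), (192, (142, 151, 162)), (204, (140, 155, 164)), (216, (143, 158, 165)), (228, (144, 159, 167)), (240, (148, 162, 171)), (252, (145, 160, 170)), (264, (142, 157, 163)), (276, (150, 168, 175)), (288, (146, 162, 170))]
440 [(60, (142, 158, 165)), (72, (143, 158, 167)), (84, (144, 159, 166)), (96, (143, 158, 166)), (108, (146, 162, 170)), (120, (66, 74, 75)), (132, (64, 70, 74)), (144, (63, 67, 72)), (156, (65, 72, 76)), (168, (65, 71, 74)), (180, (65, 70, 75)), (192, (64, 70, 74)), (204, (64, 73, 76)), (216, (64, 69, 73)), (228, (147, 163, 169)), (240, (146, 161, 170)), (252, (143, 158, 164)), (264, (142, 159, 166)), (276, (143, 160, 167)), (288, (11, 15, 13))]
```

```bash
python3 - <<'E'
from h import *
import pickle
im=cv2.imread("pics/w11.png");P=pickle.load(open("w11.pkl","rb"))
d=cv2.GaussianBlur(im.astype(np.float32),(0,0),1.2);d=d[...,1]-d[...,0]
for u in(240,280,320,360,400):
    print(u,[(v,round(float(d[v,u-12:u+13].mean()),1)) for v in list(range(78,98,2))+list(range(188,208,2))])
for v in(110,140,170,190): print(v,[(u,round(float(d[v-8:v+9,u].mean()),1)) for u in list(range(208,236,2))+list(range(414,442,2))])
E
```

```text
240 [(78, 16.6), (80, 24.4), (82, 39.3), (84, 45.0), (86, 38.5), (88, 28.8), (90, 16.7), (92, 9.6), (94, 8.9), (96, 8.6), (188, 9.2), (190, 9.3), (192, 9.4), (194, 9.4), (196, 9.0), (198, 8.8), (200, 11.0), (202, 14.2), (204, 14.7), (206, 14.8)]
280 [(78, 16.0), (80, 21.1), (82, 36.4), (84, 45.2), (86, 40.9), (88, 31.0), (90, 19.0), (92, 10.4), (94, 9.1), (96, 8.7), (188, 9.2), (190, 9.2), (192, 9.4), (194, 9.3), (196, 8.9), (198, 8.4), (200, 10.0), (202, 13.6), (204, 14.8), (206, 15.2)]
320 [(78, 15.2), (80, 18.8), (82, 32.1), (84, 44.4), (86, 42.9), (88, 33.6), (90, 23.3), (92, 12.1), (94, 9.1), (96, 8.8), (188, 8.7), (190, 8.6), (192, 8.4), (194, 8.4), (196, 8.2), (198, 7.6), (200, 8.6), (202, 12.7), (204, 15.0), (206, 15.1)]
360 [(78, 15.2), (80, 16.8), (82, 28.2), (84, 43.2), (86, 44.6), (88, 36.0), (90, 25.5), (92, 13.4), (94, 9.3), (96, 8.9), (188, 4.6), (190, 4.5), (192, 4.4), (194, 4.5), (196, 4.3), (198, 4.1), (200, 5.8), (202, 11.6), (204, 14.9), (206, 15.3)]
400 [(78, 15.4), (80, 16.3), (82, 24.2), (84, 39.7), (86, 45.1), (88, 38.3), (90, 28.9), (92, 17.0), (94, 10.2), (9
[... 833 characters left out ...]
)]
170 [(208, 15.4), (210, 15.3), (212, 15.2), (214, 15.4), (216, 15.4), (218, 13.9), (220, 10.5), (222, 8.6), (224, 8.3), (226, 8.4), (228, 8.4), (230, 8.4), (232, 8.9), (234, 11.6), (414, 4.7), (416, 4.0), (418, 4.1), (420, 3.9), (422, 3.9), (424, 3.9), (426, 4.0), (428, 5.1), (430, 6.3), (432, 6.6), (434, 6.5), (436, 6.6), (438, 6.5), (440, 6.4)]
190 [(208, 15.1), (210, 15.1), (212, 15.2), (214, 14.9), (216, 14.3), (218, 11.6), (220, 9.2), (222, 8.6), (224, 8.7), (226, 8.7), (228, 8.8), (230, 8.7), (232, 10.0), (234, 12.8), (414, 5.5), (416, 4.4), (418, 4.1), (420, 4.0), (422, 4.1), (424, 4.2), (426, 4.1), (428, 4.8), (430, 6.2), (432, 6.5), (434, 6.6), (436, 6.7), (438, 6.7), (440, 6.5)]
```

```bash
python3 - <<'E'
from h import *
import pickle
P=pickle.load(open("w11.pkl","rb"))
def f(p,fz=None):
    Rr=R.from_euler('z',p[3])*R.from_euler('y',-np.radians(25)); o=np.array(p[:3])
    if fz: o[2]=fz
    X=lambda *l:proj(P,Rr.apply(l)+o)[0]
    r=[]
    for s in(-1,1):
        a=X(-57.5,s*80,8); r.append(a[1]-(90.3+(a[0]-240)*.01))
        a=X(57.5,s*80,0); r.append(a[1]-(201+(a[0]-240)*.0092))
        for x in(-40,45):
            a=X(x,s*105,0); r.append(a[0]-((223.3-(a[1]-110)*.0625) if s<0 else (425.8+(a[1]-110)*.044)))
    return r
for fz in(None,50):
    s=least_squares(f,[515,340,50,1.05],args=(fz,),x_scale=[100,100,100,1]);print(s.x.round(3),np.round(s.fun,1))
E
```

```text
[516.587 344.862  49.184   1.04 ] [-0.9  0.7  0.3  0.6 -0.8  0.8 -0.5 -0.4]
[516.574 344.808  49.943   1.04 ] [-1.   0.9  0.1  0.3 -0.9  1.  -0.3 -0.1]
```

```bash
python3 -c "
from h import *
go(c2w(-45,29.7,150),Rdown(-.105))"
```

```text
d [ 245.2 -230.9   89.3] r [-1.000e-03  3.000e-03  1.153e+00] rows>= 9.2
```

```bash
python3 drive.py '245 -231 89 0 0 1.153;245 -231 89 0 0 1.153;245 -231 89 0 0 1.153;245 -231 89 0 0 1.153;245 -231 89 0 0 1.153;245 -231 89 0 0 1.153;245 -231 89 0 0 1.153;245 -231 89 0 0 1.153;245 -231 89 0 0 1.153;245 -231 89 0 0 1.153;245 -231 89 0 0 1.153;245 -231 89 0 0 1.153' 46; python3 -c "
from h import *
go(c2w(-45,29.7,53.5),Rdown(-.105))"
```

```text
time: 20.57
position: [617.7, 42.3, 150.4]
ee_rot: [0.165, 3.135, 0.002]
contact_force: [0.3, -0.2, 0.1]
finger_gap: 46.0
grip_force: 0.0
d [ 1.2  0.2 96.9] r [ 0.001  0.003 -0.   ] rows>= 2.3
```

```bash
python3 drive.py '1 0 40 0 0 0;1 0 70 0 0 0;1 0 85 0 0 0;1 0 92 0 0 0;1 0 97 0 0 0;1 0 97 0 0 0'; python3 -c "
from h import *
print(w2c(pose()[0]))"; python3 drive.py '0 0 0 0 0 0;0 0 0 0 0 0;0 0 0 0 0 0;0 0 0 0 0 0' 0 50;python3 -c "
from h import *
print(w2c(pose()[0]))"
```

```text
time: 21.07
position: [617.4, 44.1, 53.4]
ee_rot: [0.162, 3.135, 0.001]
contact_force: [-0.5, -0.4, -0.3]
finger_gap: 46.1
grip_force: 0.0
[-44.6  31.2  53.4]
time: 21.4
position: [619.1, 43.8, 55.6]
ee_rot: [0.163, 3.131, 0.002]
contact_force: [-1.6, 0.9, 4.0]
finger_gap: 23.3
grip_force: 49.0
[-42.9  31.   55.6]
```

```bash
python3 drive.py '6 0 0 0 0 0;14 0 0 0 0 0;22 0 0 0 0 0;30 0 0 0 0 0;36 0 0 0 0 0;36 0 -4 0 0 0;36 0 -12 0 0 0;36 0 -30 0 0 0;36 0 -60 0 0 0;36 0 -100 0 0 0;36 0 -120 0 0 0;36 0 -120 0 0 0'; python3 - <<'E'
from h import *
import pickle
p,q,s=pose();print(w2c(p));P=cam("wrist"); im=env.snapshot("wrist")[:,:,::-1]; cv2.imwrite("pics/w12.png",im);pickle.dump((P,p,q),open("w12.pkl","wb"))
h=cv2.cvtColor(im,cv2.COLOR_BGR2HSV)
m=cv2.inRange(h,(3,90,60),(16,255,255))
for c in cv2.findContours(m,0,2)[0]:
    if cv2.contourArea(c)>150: print(cv2.contourArea(c),cv2.approxPolyDP(c,3,True)[:,0].tolist())
E
```

```text
time: 22.4
position: [586.7, 47.1, 181.8]
ee_rot: [0.162, 3.12, 0.001]
contact_force: [1.1, 1.0, -0.0]
finger_gap: 23.8
grip_force: 49.0
[-75.4  30.9 181.8]
6444.5 [[295, 212], [291, 340], [312, 346], [338, 343], [344, 215]]
2039.5 [[172, 199], [177, 267], [205, 270], [201, 199]]
1095.0 [[79, 3], [58, 0], [52, 20], [40, 29], [28, 30], [50, 39], [71, 37], [83, 22], [79, 27], [76, 25]]
```

```bash
cat >> h.py <<'E'
RK=np.array([516.6,344.8,49.8]);RKY=1.04
Rt=Rdown(RKY,-np.radians(25))
def rk(x,y,h,off): # TCP for plate underside centre at rack local (x,y,h); off = that point in the tool frame
    return RK+(R.from_euler('z',RKY)*R.from_euler('y',-np.radians(25))).apply([x,y,h])-Rt.apply(off)
E
python3 -c "
from h import *
off=[-18,0,19.6]
print(rk(-10,35,60,off),rk(-10,35,0,off));go(rk(-10,35,60,off),Rt)"
```

```text
[456.54023509 311.62117141 110.10878852] [469.3765106  333.48923794  55.7303213 ]
d [155.9 249.7  66.8] r [-0.255 -0.375 -1.123] rows>= 9.7
```

```bash
python3 drive.py '156 250 20 -.255 -.375 -1.123;156 250 20 -.255 -.375 -1.123;156 250 20 -.255 -.375 -1.123;156 250 20 -.255 -.375 -1.123;156 250 20 -.255 -.375 -1.123;156 250 20 -.255 -.375 -1.123;156 250 20 -.255 -.375 -1.123;156 250 20 -.255 -.375 -1.123;156 250 67 -.255 -.375 -1.123;156 250 67 -.255 -.375 -1.123;156 250 67 -.255 -.375 -1.123;156 250 67 -.255 -.375 -1.123'; python3 -c "
from h import *
off=[-18,0,19.6]
for h in(15,0): go(rk(-10,35,h,off),Rt)"
```

```text
time: 23.45
position: [449.1, 314.9, 106.1]
ee_rot: [-1.367, 2.404, 0.301]
contact_force: [-0.1, 0.9, -0.2]
finger_gap: 23.5
grip_force: 49.1
d [-3.3 -8.3 41.6] r [ 0.006 -0.017 -0.007] rows>= 1.0
d [-3.6 -8.4 56.6] r [ 0.006 -0.017 -0.007] rows>= 1.4
```

```bash
python3 drive.py '-3.5 -8.3 20 .006 -.017 -.007;-3.5 -8.3 38 .006 -.017 -.007;-3.5 -8.3 46 .006 -.017 -.007;-3.5 -8.3 50 .006 -.017 -.007;-3.5 -8.3 54 .006 -.017 -.007;-3.5 -8.3 54 .006 -.017 -.007'; python3 -c "
from h import *
off=[-18,0,19.6]
for h in(0,): go(rk(-10,35,h,off),Rt)"
```

```text
time: 23.95
position: [469.2, 341.3, 66.1]
ee_rot: [-1.355, 2.397, 0.28]
contact_force: [-0.6, 0.3, -1.0]
finger_gap: 23.8
grip_force: 49.1
d [10.3 -4.1  6.7] r [-0.014 -0.011 -0.008] rows>= 0.3
```

```bash
python3 drive.py '8 -4 0 -.014 -.011 -.008;10 -4 2 -.014 -.011 -.008;10 -4 4 -.014 -.011 -.008;10 -4 5 -.014 -.011 -.008;10 -4 5 -.014 -.011 -.008;10 -4 5 -.014 -.011 -.008'; python3 -c "
from h import *
off=[-18,0,19.6]
for h in(0,): go(rk(-10,35,h,off),Rt)"
```

```text
time: 24.45
position: [467.3, 340.5, 63.2]
ee_rot: [-1.358, 2.401, 0.281]
contact_force: [-2.3, -2.2, 4.1]
finger_gap: 23.5
grip_force: 50.1
d [ 7.6 -5.4  4.8] r [-0.012 -0.016 -0.008] rows>= 0.3
```

```bash
python3 drive.py '0 0 2 0 0 0;0 0 3.5 0 0 0;0 0 3.5 0 0 0'; python3 drive.py '0 0 0 0 0 0;0 0 0 0 0 0;0 0 0 0 0 0' 40; python3 drive.py '0 0 -20 0 0 0;0 0 -50 0 0 0;0 0 -80 0 0 0;-20 0 -130 0 0 0;-40 0 -150 0 0 0;-40 0 -150 0 0 0;-40 0 -150 0 0 0'; python3 - <<'E'
from h import *
import pickle
p,q,s=pose();P=cam("wrist"); im=env.snapshot("wrist")[:,:,::-1]; cv2.imwrite("pics/w13.png",im);pickle.dump((P,p,q),open("w13.pkl","wb"))
h=cv2.cvtColor(im,cv2.COLOR_BGR2HSV);m=cv2.inRange(h,(3,90,60),(16,255,255))
Rr=R.from_euler('z',RKY)*R.from_euler('y',-np.radians(25))
for c in cv2.findContours(m,0,2)[0]:
    if cv2.contourArea(c)>150:
        b=cv2.boxPoints(cv2.minAreaRect(c));print(cv2.contourArea(c),b.round().tolist())
        # intersect with the plane 8 mm above the face
        for uv in b:
            n=Rr.apply([0,0,1]);o=RK+8*n;A=np.vstack([uv[0]*P[2]-P[0],uv[1]*P[2]-P[1],np.r_[n,-n@o]])
            X=np.linalg.solve(A[:,:3],-A[:,3]);print(Rr.inv().apply(X-RK).round(1))
E
```

```text
time: 24.7
position: [467.8, 341.2, 62.4]
ee_rot: [-1.362, 2.401, 0.28]
contact_force: [-13.7, -19.0, 31.3]
finger_gap: 23.3
grip_force: 54.2
time: 24.95
position: [467.7, 342.0, 59.6]
ee_rot: [-1.357, 2.402, 0.28]
contact_force: [0.3, -0.6, -0.8]
finger_gap: 39.9
grip_force: 0.0
time: 25.53
position: [456.5, 322.8, 217.0]
ee_rot: [-1.356, 2.394, 0.278]
contact_force: [1.1, -0.9, -1.1]
finger_gap: 40.0
grip_force: 0.0
2150.0 [[307.0, 198.0], [307.0, 114.0], [334.0, 114.0], [334.0, 198.0]]
[37.1 27.2  8. ]
[-42.5  28.4   8. ]
[-42.4  53.1   8. ]
[37.1 53.7  8. ]
```

```bash
python3 -c "
from h import *
go(c2w(-45,-89.3,170),Rdown(-.105))"
```

```text
d [ 259.3 -333.3  -65. ] r [0.231 0.379 1.117] rows>= 10.2
```

```bash
python3 drive.py '259 -333 -65 .231 .379 1.117;259 -333 -65 .231 .379 1.117;259 -333 -65 .231 .379 1.117;259 -333 -65 .231 .379 1.117;259 -333 -65 .231 .379 1.117;259 -333 -65 .231 .379 1.117;259 -333 -65 .231 .379 1.117;259 -333 -65 .231 .379 1.117;259 -333 -65 .231 .379 1.117;259 -333 -65 .231 .379 1.117;259 -333 -65 .231 .379 1.117;259 -333 -65 .231 .379 1.117' 46; python3 drive.py '0 0 0 0 0 0;0 0 0 0 0 0'; python3 -c "
from h import *
go(c2w(-45,-89.3,53),Rdown(-.105))"
```

```text
time: 26.58
position: [602.6, -78.3, 165.5]
ee_rot: [-0.169, -3.13, -0.0]
contact_force: [-0.2, 0.9, -0.1]
finger_gap: 46.0
grip_force: 0.0
time: 26.75
position: [601.7, -74.3, 167.4]
ee_rot: [-0.163, -3.132, -0.002]
contact_force: [0.5, -0.3, -0.1]
finger_gap: 45.7
grip_force: 0.0
d [ -3.4  -1.2 114.4] r [ 0.001 -0.005  0.001] rows>= 2.7
```

```bash
python3 drive.py '-3 -1 40 0 -.005 0;-3 -1 80 0 -.005 0;-3 -1 100 0 -.005 0;-3 -1 109 0 -.005 0;-3 -1 114 0 -.005 0;-3 -1 114 0 -.005 0;-3 -1 114 0 -.005 0'; python3 -c "
from h import *
print(w2c(pose()[0]))"; python3 drive.py '0 0 0 0 0 0;0 0 0 0 0 0;0 0 0 0 0 0;0 0 0 0 0 0' 0 50;python3 -c "
from h import *
print(w2c(pose()[0]))"
```

```text
time: 27.33
position: [607.4, -76.9, 56.9]
ee_rot: [0.163, 3.131, -0.002]
contact_force: [0.2, 1.0, 0.9]
finger_gap: 45.8
grip_force: 0.0
[-41.9 -90.2  56.9]
time: 27.67
position: [607.9, -77.6, 57.6]
ee_rot: [0.165, 3.13, -0.002]
contact_force: [-0.4, 0.6, 7.6]
finger_gap: 21.9
grip_force: 49.0
[-41.3 -90.8  57.6]
```

```bash
python3 drive.py '6 0 0 0 0 0;14 0 0 0 0 0;22 0 0 0 0 0;30 0 0 0 0 0;36 0 0 0 0 0;36 0 -4 0 0 0;36 0 -12 0 0 0;36 0 -30 0 0 0;36 0 -60 0 0 0;36 0 -100 0 0 0;36 0 -140 0 0 0;36 0 -140 0 0 0'; python3 - <<'E'
from h import *
p,q,s=pose();print(w2c(p)); im=env.snapshot("wrist")[:,:,::-1]; cv2.imwrite("pics/w14.png",im)
h=cv2.cvtColor(im,cv2.COLOR_BGR2HSV)
m=cv2.inRange(h,(3,90,60),(16,255,255))
for c in cv2.findContours(m,0,2)[0]:
    if cv2.contourArea(c)>150: print(cv2.contourArea(c),cv2.approxPolyDP(c,3,True)[:,0].tolist())
off=[-18,0,22]
go(rk(-5,-30,80,off),Rt)
E
```

```text
time: 28.67
position: [576.4, -74.9, 206.3]
ee_rot: [0.164, 3.115, -0.007]
contact_force: [2.0, 0.7, 1.7]
finger_gap: 22.1
grip_force: 49.5
[-72.9 -91.4 206.3]
6481.0 [[295, 206], [295, 342], [312, 346], [339, 343], [343, 322], [339, 253], [343, 210], [341, 206]]
2090.0 [[0, 62], [0, 163], [22, 164], [28, 159], [13, 65]]
661.0 [[248, 1], [239, 0], [236, 15], [225, 29], [215, 33], [194, 29], [213, 41], [231, 39], [245, 24]]
d [102.2 340.5  67.5] r [-0.262 -0.373 -1.123] rows>= 9.7
```

```bash
python3 drive.py '25 85 10 -.066 -.093 -.28;51 170 20 -.131 -.187 -.56;75 250 25 -.19 -.28 -.84;102 340 30 -.262 -.373 -1.123;102 340 30 -.262 -.373 -1.123;102 340 30 -.262 -.373 -1.123;102 340 30 -.262 -.373 -1.123;102 340 30 -.262 -.373 -1.123;102 340 30 -.262 -.373 -1.123;102 340 30 -.262 -.373 -1.123;102 340 30 -.262 -.373 -1.123;102 340 30 -.262 -.373 -1.123'; python3 drive.py '0 0 0 0 0 0;0 0 0 0 0 0;0 0 0 0 0 0'; python3 -c "
from h import *
off=[-16.3,0,21.6]
go(rk(-4,-30,40,off),Rt); go(rk(-4,-30,0,off),Rt)"
```

```text
time: 29.72
position: [501.6, 285.6, 169.1]
ee_rot: [-1.356, 2.414, 0.295]
contact_force: [0.2, 1.1, -1.4]
finger_gap: 21.9
grip_force: 49.5
time: 29.97
position: [502.3, 284.7, 169.4]
ee_rot: [-1.353, 2.415, 0.295]
contact_force: [-0.5, -0.8, -0.3]
finger_gap: 22.2
grip_force: 49.5
d [ 15.6 -12.2  72.1] r [ 0.    -0.021 -0.019] rows>= 1.8
d [ 14.7 -12.2 112.1] r [ 0.    -0.021 -0.019] rows>= 2.7
```

```bash
python3 drive.py '15 -12 30 0 -.02 -.019;15 -12 60 0 -.02 -.019;15 -12 85 0 -.02 -.019;15 -12 96 0 -.02 -.019;15 -12 98 0 -.02 -.019;15 -12 98 0 -.02 -.019;15 -12 98 0 -.02 -.019'; python3 -c "
from h import *
off=[-16.3,0,21.6]
go(rk(-4,-30,0,off),Rt)"
```

```text
time: 30.55
position: [522.7, 317.7, 84.1]
ee_rot: [-1.35, 2.419, 0.259]
contact_force: [-0.7, -0.9, 0.1]
finger_gap: 22.2
grip_force: 49.5
d [ 15.6 -10.9  18.8] r [-0.023 -0.033 -0.017] rows>= 0.6
```

```bash
python3 drive.py '0 0 0 0 0 0;0 0 0 0 0 0'; python3 -c "
from h import *
off=[-16.3,0,21.6]
print(pose()[2]['joints'].round(2)); print((pose()[1].as_matrix()).round(3),Rt.as_matrix().round(3)); go(rk(-4,-30,0,off),Rt)"; python3 drive.py '10 -8 0 0 0 0;10 -8 0 0 0 0;10 -8 0 0 0 0;10 -8 0 0 0 0';  python3 -c "
from h import *
off=[-16.3,0,21.6]
print(pose()[2]['joints'].round(2));go(rk(-4,-30,0,off),Rt)"
```

```text
time: 30.72
position: [522.9, 317.8, 84.7]
ee_rot: [-1.349, 2.418, 0.259]
contact_force: [1.0, -0.4, 0.2]
finger_gap: 21.9
grip_force: 49.5
[ 0.32  0.23  2.    0.42  0.63 -2.58]
[[-0.48  -0.849  0.219]
 [-0.784  0.528  0.328]
 [-0.394 -0.014 -0.919]] [[-0.459 -0.862  0.214]
 [-0.782  0.506  0.364]
 [-0.423 -0.    -0.906]]
d [ 16.1 -10.7  19.3] r [-0.023 -0.032 -0.017] rows>= 0.7
time: 31.05
position: [523.3, 309.2, 81.4]
ee_rot: [-1.347, 2.429, 0.25]
contact_force: [-1.2, -0.1, -0.3]
finger_gap: 22.2
grip_force: 49.5
[ 0.3   0.23  2.    0.41  0.64 -2.58]
d [ 8.  -5.9 19.1] r [-0.027 -0.041 -0.022] rows>= 0.5
```

```bash
python3 drive.py '4 -4 5 0 0 0;4 -4 9 0 0 0;4 -4 11 0 0 0;4 -4 11 0 0 0'; python3 drive.py '0 0 1.5 0 0 0;0 0 3 0 0 0;0 0 3 0 0 0';  python3 -c "
from h import *
off=[-16.3,0,21.6]
print(pose()[2]['joints'].round(2));go(rk(-4,-30,0,off),Rt)"
```

```text
time: 31.38
position: [526.1, 309.9, 69.8]
ee_rot: [-1.346, 2.436, 0.245]
contact_force: [0.1, -1.0, -0.1]
finger_gap: 22.1
grip_force: 49.5
time: 31.63
position: [527.3, 311.1, 68.0]
ee_rot: [-1.345, 2.434, 0.244]
contact_force: [-1.1, 0.6, 0.1]
finger_gap: 22.1
grip_force: 50.1
[ 0.31  0.26  2.    0.42  0.61 -2.58]
d [ 6.2 -3.7  5.3] r [-0.029 -0.046 -0.024] rows>= 0.5
```

```bash
python3 drive.py '0 0 1 0 0 0;0 0 2 0 0 0;0 0 2 0 0 0'; python3 drive.py '0 0 1 0 0 0;0 0 1.5 0 0 0;0 0 1.5 0 0 0';  python3 -c "
from h import *
off=[-16.3,0,21.6]
go(rk(-4,-30,0,off),Rt)"
```

```text
time: 31.88
position: [527.7, 311.6, 67.2]
ee_rot: [-1.346, 2.434, 0.244]
contact_force: [-3.6, -4.0, 7.2]
finger_gap: 22.1
grip_force: 53.3
time: 32.13
position: [527.8, 311.8, 67.0]
ee_rot: [-1.348, 2.435, 0.244]
contact_force: [-9.7, -9.2, 17.4]
finger_gap: 22.2
grip_force: 56.5
d [ 6.6 -3.7  4. ] r [-0.028 -0.048 -0.023] rows>= 0.5
```

```bash
python3 drive.py '0 0 -1 0 0 0;0 0 -1 0 0 0;0 0 -1 0 0 0' 40; python3 drive.py '0 0 -20 0 0 0;0 0 -50 0 0 0;0 0 -80 0 0 0;-20 0 -130 0 0 0;-40 30 -150 0 0 0;-40 30 -150 0 0 0;-40 30 -150 0 0 0'; cat > plates.py <<'E'
from h import *
P=cam("wrist"); im=env.snapshot("wrist")[:,:,::-1]; cv2.imwrite("pics/w15.png",im)
h=cv2.cvtColor(im,cv2.COLOR_BGR2HSV);m=cv2.inRange(h,(3,90,60),(16,255,255))
Rr=R.from_euler('z',RKY)*R.from_euler('y',-np.radians(25))
for c in cv2.findContours(m,0,2)[0]:
    if cv2.contourArea(c)>300:
        b=cv2.boxPoints(cv2.minAreaRect(c));print(cv2.contourArea(c),cv2.minAreaRect(c))
        for uv in b:
            n=Rr.apply([0,0,1]);o=RK+8*n;A=np.vstack([uv[0]*P[2]-P[0],uv[1]*P[2]-P[1],np.r_[n,-n@o]])
            X=np.linalg.solve(A[:,:3],-A[:,3]);print(Rr.inv().apply(X-RK).round(1))
E
python3 plates.py
```

```text
time: 32.38
position: [528.0, 311.9, 66.0]
ee_rot: [-1.344, 2.434, 0.243]
contact_force: [-0.3, -0.2, -0.2]
finger_gap: 40.2
grip_force: 0.0
time: 32.97
position: [490.8, 314.4, 223.5]
ee_rot: [-1.345, 2.426, 0.242]
contact_force: [0.3, -0.5, 0.0]
finger_gap: 40.3
grip_force: 0.0
2155.5 ((287.7910461425781, 152.52288818359375), (83.6983871459961, 27.340614318847656), 88.15238952636719)
[-39.  -39.1   8. ]
[-39.3 -13.7   8. ]
[ 40.1 -13.7   8. ]
[ 40.6 -40.9   8. ]
2197.5 ((358.0362548828125, 148.0130615234375), (28.016056060791016, 84.63335418701172), 1.3971810340881348)
[36.6 25.8  8. ]
[-42.7  27.8   8. ]
[-41.5  53.3   8. ]
[37.7 53.1  8. ]
```

```bash
python3 -c "
from h import *
go(c2w(-40,0,230),Rdown(-.105,-.6))"
```

```text
d [ 169.6 -269.8  -74.8] r [ 0.515 -0.176  0.988] rows>= 9.0
```

```bash
python3 drive.py '170 -270 -75 .515 -.176 .988;170 -270 -75 .515 -.176 .988;170 -270 -75 .515 -.176 .988;170 -270 -75 .515 -.176 .988;170 -270 -75 .515 -.176 .988;170 -270 -75 .515 -.176 .988;170 -270 -75 .515 -.176 .988;170 -270 -75 .515 -.176 .988;170 -270 -75 .515 -.176 .988;170 -270 -75 .515 -.176 .988;170 -270 -75 .515 -.176 .988;170 -270 -75 .515 -.176 .988' 28; python3 drive.py '0 0 0 0 0 0;0 0 0 0 0 0'; python3 - <<'E'
from h import *
print(w2c(pose()[0]))
go(c2w(29,0,212),Rdown(-.105,-.6));go(c2w(62,0,161),Rdown(-.105,-.6))
im=env.snapshot("top")[:,:,::-1];cv2.imwrite("pics/t16.png",im)
h=cv2.cvtColor(im,cv2.COLOR_BGR2HSV)
for n,m in(("or",cv2.inRange(h,(5,180,90),(18,255,255))),("red",cv2.inRange(h,(0,150,60),(4,255,255))|cv2.inRange(h,(175,150,60),(180,255,255)))):
    for c in cv2.findContours(m,0,2)[0]:
        if cv2.contourArea(c)>15: print(n,cv2.minAreaRect(c))
E
```

```text
time: 34.02
position: [616.4, 11.0, 225.2]
ee_rot: [0.134, 2.546, -0.043]
contact_force: [-0.8, -0.1, 0.8]
finger_gap: 27.8
grip_force: 0.0
time: 34.18
position: [617.5, 11.2, 227.7]
ee_rot: [0.134, 2.542, -0.043]
contact_force: [0.5, 0.5, 0.4]
finger_gap: 28.1
grip_force: 0.0
[-41.1  -1.5 227.7]
d [-49.2   1.6  52.3] r [-0.001 -0.004 -0.   ] rows>= 1.7
d [-47.8   1.7 113.1] r [-0.001 -0.004 -0.   ] rows>= 2.9
or ((157.49998474121094, 246.5), (15.091875076293945, 9.260923385620117), 30.963754653930664)
or ((137.54002380371094, 234.77999877929688), (4.200000286102295, 9.800000190734863), 36.869895935058594)
or ((454.4389953613281, 248.45120239257812), (10.127239227294922, 39.25178909301758), 12.094757080078125)
or ((171.41175842285156, 222.1470489501953), (15.94936752319336, 9.432422637939453), 30.963754653930664)
or ((152.66891479492188, 210.26351928710938), (4.417410373687744, 9.183563232421875), 35.53767395019531)
red ((267.0, 235.0), (8.0, 6.0), 90.0)
red ((25.0, 214.5), (5.0, 12.0), 90.0)
red ((298.5, 141.5), (5.0, 5.0), 90.0)
red ((419.50006103515625, 117.00001525878906), (12.020814895629883, 12.020814895629883), 45.0)
red ((299.9773864746094, 108.67658233642578), (46.51670455932617, 2.97564435005188), 7.305758953094482)
red ((455.5, 41.5), (7.0, 7.0), 0.0)
red ((430.5, 41.5), (7.0, 7.0), 90.0)
red ((479.25006103515625, 23.24998664855957), (6.363960266113281, 7.071067810058594), 45.0)
red ((430.0000305175781, 22.500019073486328), (6.7082037925720215, 7.155416965484619), 26.56505012512207)
red ((405.5, 22.5), (7.0, 7.0), 90.0)
```

```bash
python3 drive.py '-20 1 20 0 0 0;-48 1.6 52 0 0 0;-48 1.6 70 0 0 0;-48 1.6 90 0 0 0;-48 1.6 105 0 0 0;-48 1.6 112 0 0 0;-48 1.6 112 0 0 0'; python3 -c "
from h import *
print(w2c(pose()[0]))
go(c2w(62,0,161),Rdown(-.105,-.6))"; python3 drive.py '0 0 0 0 0 0;0 0 0 0 0 0;0 0 0 0 0 0' 0 45; python3 - <<'E'
from h import *
print(w2c(pose()[0]))
# reverse arc in tilted tool axes relative to phi=1.5
def T(ph):
    a=.4*ph;c,s=np.cos(ph),np.sin(ph);return np.array([60-105*c+11*s-6*np.sin(a),49+105*s+11*c+6*np.cos(a)]),a
t0,a0=T(1.5)
for ph in np.arange(1.375,-.01,-.125):
    t,a=T(ph);d=t-t0;print(round(ph,3),np.round([-np.cos(.6)*d[0]-np.sin(.6)*d[1],np.sin(.6)*d[0]-np.cos(.6)*d[1]],1),round(.6-a,3))
E
```

```text
time: 34.82
position: [719.5, 1.7, 160.8]
ee_rot: [0.135, 2.544, -0.043]
contact_force: [0.9, -0.7, -0.4]
finger_gap: 28.1
grip_force: 0.0
[ 61.4  -0.2 160.8]
d [-0.6  0.2  0.2] r [-0.002 -0.006 -0.001] rows>= 0.0
time: 35.07
position: [719.8, 1.1, 163.8]
ee_rot: [0.135, 2.54, -0.044]
contact_force: [-0.2, -2.7, -2.8]
finger_gap: 9.5
grip_force: 43.7
[ 61.7  -0.8 163.8]
1.375 [10.8 -7.1] 0.05
1.25 [ 22.4 -12.8] 0.1
1.125 [ 34.6 -16.9] 0.15
1.0 [ 47.3 -19.4] 0.2
0.875 [ 60.1 -20.3] 0.25
0.75 [ 73.  -19.5] 0.3
0.625 [ 85.7 -17.1] 0.35
0.5 [ 98. -13.] 0.4
0.375 [109.7  -7.4] 0.45
0.25 [120.7  -0.3] 0.5
0.125 [130.7   8.1] 0.55
0.0 [139.6  17.8] 0.6
```

```bash
python3 drive.py '10.8 0 -7.1 0 .05 0;22.4 0 -12.8 0 .1 0;34.6 0 -16.9 0 .15 0;47.3 0 -19.4 0 .2 0;60.1 0 -20.3 0 .25 0;73 0 -19.5 0 .3 0;85.7 0 -17.1 0 .35 0;98 0 -13 0 .4 0;109.7 0 -7.4 0 .45 0;120.7 0 -.3 0 .5 0;130.7 0 8.1 0 .55 0;139.6 0 17.8 0 .6 0'; python3 -c "
from h import *
print(w2c(pose()[0]))"; python3 drive.py '0 0 1 0 0 0;0 0 2 0 0 0;0 0 3 0 0 0;0 0 3 0 0 0'; python3 -c "
from h import *
print(w2c(pose()[0]))"
```

```text
time: 36.07
position: [612.3, 13.0, 72.8]
ee_rot: [-0.166, -3.127, 0.002]
contact_force: [-14.1, -1.0, 11.0]
finger_gap: 9.5
grip_force: 94.4
[-46.4  -0.3  72.8]
time: 36.4
position: [610.8, 13.1, 67.0]
ee_rot: [-0.167, -3.125, 0.001]
contact_force: [-11.8, -1.3, 6.4]
finger_gap: 9.7
grip_force: 94.1
[-47.9  -0.3  67. ]
```

```bash
python3 drive.py '-2 0 1 0 0 0;-3 0 3 0 0 0;-3 0 4 0 0 0;-3 0 4 0 0 0'; python3 drive.py '0 0 0 0 0 0;0 0 0 0 0 0' 30; python3 drive.py '0 0 -30 0 0 0;0 0 -60 0 0 0;0 0 -100 0 0 0;-30 0 -140 0 0 0;-30 0 -160 0 0 0;-30 0 -160 0 0 0;-30 0 -160 0 0 0'; python3 - <<'E'
from h import *
import pickle
p,q,s=pose();P=cam("wrist"); im=env.snapshot("wrist")[:,:,::-1]; cv2.imwrite("pics/w17.png",im)
print(w2c(p))
h=cv2.cvtColor(im,cv2.COLOR_BGR2HSV)
m=cv2.inRange(h,(0,170,50),(3,255,255))|cv2.inRange(h,(176,170,50),(180,255,255))
for c in cv2.findContours(m,0,2)[0]:
    if cv2.contourArea(c)>60:
        r=cv2.minAreaRect(c);b=cv2.boxPoints(r);print(cv2.contourArea(c),r)
        for uv in b: print(w2c(onz(P,uv,66)))
E
```

```text
time: 36.73
position: [610.6, 13.2, 65.0]
ee_rot: [-0.165, -3.116, 0.002]
contact_force: [-24.1, -0.2, 22.4]
finger_gap: 9.8
grip_force: 96.4
time: 36.9
position: [618.9, 12.9, 64.7]
ee_rot: [0.167, 3.136, -0.001]
contact_force: [-0.2, -0.4, 0.3]
finger_gap: 29.8
grip_force: 0.0
time: 37.48
position: [651.4, 9.4, 227.3]
ee_rot: [0.167, 3.13, -0.001]
contact_force: [-0.7, -0.1, -0.7]
finger_gap: 30.0
grip_force: 0.0
[ -7.1   0.3 227.3]
920.5 ((15.5, 377.0), (31.0, 40.0), 0.0)
[ 255.8 -383.1   66. ]
[ 196.4 -365.6   66. ]
[ 196.4 -329.9   66. ]
[ 255.8 -345.7   66. ]
658.0 ((317.0, 158.0), (62.0, 12.0), 90.0)
[-61.5  -5.7  66. ]
[-61.5   5.2  66. ]
[-3.1  5.4 66. ]
[-3.1 -6.1 66. ]
```

```bash
python3 -c "
from h import *
T=cam('top');print(onz(T,(454.4,248.5),17), onz(T,(441.3,251.3),17))
go([470,-365,260],Rdown(-.08))"
```

```text
[ 480.46896358 -386.75064782   17.        ] [ 472.89197183 -353.93027303   17.        ]
d [ 138.5 -391.6  -35.6] r [-0.     0.001 -0.027] rows>= 10.0
```

```bash
python3 drive.py '138 -391 -35 0 0 -.027;138 -391 -35 0 0 -.027;138 -391 -35 0 0 -.027;138 -391 -35 0 0 -.027;138 -391 -35 0 0 -.027;138 -391 -35 0 0 -.027;138 -391 -35 0 0 -.027;138 -391 -35 0 0 -.027;138 -391 -35 0 0 -.027;138 -391 -35 0 0 -.027;138 -391 -35 0 0 -.027;138 -391 -35 0 0 -.027'; python3 drive.py '0 0 0 0 0 0;0 0 0 0 0 0'; cat > op.py <<'E'
from h import *
P=cam("wrist"); im=env.snapshot("wrist")[:,:,::-1]; cv2.imwrite("pics/w18.png",im)
h=cv2.cvtColor(im,cv2.COLOR_BGR2HSV);m=cv2.inRange(h,(5,170,50),(22,255,255));m[290:]=0
c=max(cv2.findContours(m,0,2)[0],key=cv2.contourArea);r=cv2.minAreaRect(c);b=cv2.boxPoints(r);print(r)
X=np.array([onz(P,uv,19) for uv in b]);print(X.round(1).tolist())
o=np.argsort(X[:,0]);bk,fr=X[o[:2]].mean(0),X[o[2:]].mean(0);print("back",bk,"front",fr,"len",np.linalg.norm(fr-bk),"yaw",np.arctan2(*(fr-bk)[1::-1]))
E
python3 op.py
```

```text
time: 38.53
position: [467.8, -365.7, 256.4]
ee_rot: [-0.132, -3.135, -0.003]
contact_force: [-0.1, 1.0, -0.1]
finger_gap: 30.1
grip_force: 0.0
time: 38.7
position: [469.8, -362.8, 256.9]
ee_rot: [-0.123, -3.135, -0.003]
contact_force: [0.3, 0.0, 0.0]
finger_gap: 30.1
grip_force: 0.0
((300.4776611328125, 179.63926696777344), (23.537250518798828, 80.66136932373047), 9.130176544189453)
[[524.7, -411.1, 19.0], [428.0, -385.4, 19.0], [434.4, -358.7, 19.0], [532.0, -382.4, 19.0]]
back [ 431.22399102 -372.06272928   19.        ] front [ 528.33417112 -396.75443248   19.        ] len 100.20013616079537 yaw -0.24898857313463266
```

```bash
python3 -c "
from h import *
go([504.1,-390.6,20],Rdown(-.249))"
```

```text
d [-36.9 -25.4 237.1] r [ 0.001 -0.003  0.171] rows>= 5.8
```

```bash
python3 drive.py '-37 -25.4 100 0 0 .171;-37 -25.4 150 0 0 .171;-37 -25.4 180 0 0 .171;-37 -25.4 195 0 0 .171;-37 -25.4 195 0 0 .171;-37 -25.4 195 0 0 .171;-37 -25.4 195 0 0 .171' 50; python3 -c "
from h import *
go([504.1,-390.6,20.5],Rdown(-.249))"
```

```text
time: 39.33
position: [503.0, -389.7, 60.1]
ee_rot: [-0.388, -3.109, -0.006]
contact_force: [0.3, 0.4, -0.0]
finger_gap: 49.9
grip_force: 0.0
d [-1.6 -0.7 39.6] r [ 0.003 -0.008  0.   ] rows>= 1.0
```

```bash
python3 drive.py '-1.5 -.7 20 0 -.005 0;-1.5 -.7 32 0 -.005 0;-1.5 -.7 38 0 -.005 0;-1.5 -.7 39 0 -.005 0;-1.5 -.7 39 0 -.005 0'; python3 drive.py '0 0 0 0 0 0;0 0 0 0 0 0;0 0 0 0 0 0;0 0 0 0 0 0' 0 80; python3 drive.py '0 0 -10 0 0 0;0 0 -20 0 0 0;0 0 -20 0 0 0'; python3 -c "
from h import *
go([489.5,-356.6,36],Rdown(-.075))"
```

```text
time: 39.75
position: [505.8, -394.1, 25.4]
ee_rot: [0.392, 3.113, -0.003]
contact_force: [0.0, -0.2, -0.3]
finger_gap: 50.0
grip_force: 0.0
time: 40.08
position: [506.5, -395.1, 26.3]
ee_rot: [0.392, 3.111, -0.005]
contact_force: [-0.9, 0.9, 5.9]
finger_gap: 23.8
grip_force: 80.9
time: 40.33
position: [506.6, -395.2, 47.0]
ee_rot: [0.392, 3.111, -0.006]
contact_force: [0.4, -0.4, -1.0]
finger_gap: 23.3
grip_force: 80.2
d [26.2 33.2 10.7] r [-0.004  0.006 -0.176] rows>= 1.4
```

```bash
python3 drive.py '12 17 0 0 0 -.09;23.3 33.7 0 0 0 -.176;23.3 33.7 0 0 0 -.176;23.3 33.7 8 0 .006 -.176;23.3 33.7 14 0 .006 -.176;23.3 33.7 18 0 .006 -.176;23.3 33.7 18 0 .006 -.176'; python3 drive.py '0 0 1 0 0 0;0 0 2 0 0 0;0 0 3 0 0 0;0 0 3 0 0 0'
```

```text
time: 40.92
position: [491.6, -356.4, 26.4]
ee_rot: [-0.119, -3.136, 0.001]
contact_force: [-1.1, 1.0, 2.5]
finger_gap: 23.7
grip_force: 80.5
time: 41.25
position: [491.6, -356.5, 26.2]
ee_rot: [-0.118, -3.135, 0.0]
contact_force: [-7.6, 5.2, 18.7]
finger_gap: 23.4
grip_force: 82.5
```

```bash
python3 drive.py '0 0 -2.5 0 0 0;0 0 -2.5 0 0 0;0 0 -2.5 0 0 0;0 0 -2.5 0 0 0' 50; python3 drive.py '0 0 -30 0 0 0;0 0 -60 0 0 0;0 0 -100 0 0 0;10 0 -140 0 0 0;10 0 -180 0 0 0;20 0 -220 0 0 0;20 0 -240 0 0 0;20 0 -240 0 0 0'; python3 op.py; python3 - <<'E'
from h import *
t=env.snapshot("top")[:,:,::-1];s=env.snapshot("scene")[:,:,::-1];w=cv2.imread("pics/w18.png")
W=np.zeros((600,800,3),np.uint8)
W[:320,:400]=crop(t,90,90,400,230,1.39,20)[:320,:400] if 0 else crop(t,100,80,200,160,2)
W[:320,400:800]=crop(s,250,90,200,160,2)
W[320:600,:400]=crop(t,290,80,200,140,2);W[320:600,400:]=crop(w,180,60,286,200,1.4,20)[:280,:400]
cv2.imwrite("pics/final.png",np.clip(W*1.6,0,255).astype(np.uint8))
E
```

```text
time: 41.58
position: [491.1, -355.7, 25.1]
ee_rot: [-0.118, -3.136, 0.001]
contact_force: [-0.3, -0.1, 0.5]
finger_gap: 50.0
grip_force: 0.0
time: 42.25
position: [474.5, -356.7, 273.3]
ee_rot: [0.118, 3.133, -0.015]
contact_force: [0.3, -1.5, 0.6]
finger_gap: 50.2
grip_force: 0.0
((321.6228942871094, 156.86338806152344), (22.607236862182617, 79.98628997802734), 1.0609116554260254)
[[512.1, -372.4, 19.0], [413.0, -362.4, 19.0], [415.5, -335.5, 19.0], [514.8, -343.4, 19.0]]
back [ 414.26870829 -348.92894814   19.        ] front [ 513.44758824 -357.856143     19.        ] len 99.57984252657684 yaw -0.08976913283407284
```

View pics/final.png

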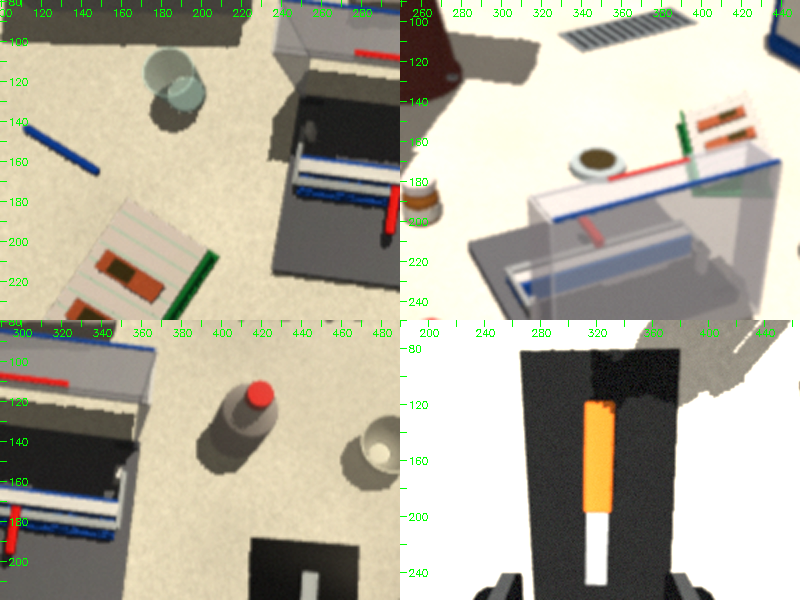

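```bash
python3 -c "
from station import env
print(env.hand_in())"
```

```text
the job is handed in; nothing more can be done
None
```

I handed the job in at about 42 s; the hand-in gave no verdict. The last pictures show the cover standing open at about 1.48 rad, both sample plates (only two were present) flat on the rack above the ledge, the bar down on the empty bed and the opener (knocked aside mid-run, re-laid) in the middle of its mat, with the jar and dish untouched.

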